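# Clamp the lens in the light barrel

### The job

Drop the black-rimmed round lens flat into the bore of the light barrel. Then set the retaining ring over it with its two ears in the gaps between the barrel's two claws, and turn it about a quarter turn, either way, until both ears sit centred under the claws; let go of it.

Things in the scene. Friction and masses are not known exactly. Their poses are not given: they have to be found in the camera images.
- light_barrel: Fixed upright aluminium cup, 120 mm across, 40 mm high, on a dark 132 mm foot. Origin: centre of underside, z up. Inside: bore of 62 mm diameter, floor at z 6 mm, ringed by a ledge at z 23 mm; above that 108 mm wide. At the mouth two dark claws point inward, centred on its +x and -x axes, each 56 degrees wide, z 35 to 40 mm, 78 mm between them. Open gaps round its +y and -y axes.
- lens: Round lens in a thick black rim, 52 mm diameter, 19 mm high, lying flat, loose, 50 g. Origin: centre of underside, z up. In the bore its top is level with the barrel's ledge or up to 2 mm above.
- retaining_ring: Loose grey plastic ring, 80 g: 66 mm disc, 6 thick, two ears on its +x and -x (93 mm over them, 22 mm wide), open collar on top, 46 mm high in all, with grip flats on +y and -y, 45 mm apart. Origin: centre of underside, z up. Ears pass the claws with its x axis 50 to 130 degrees off the barrel's x; on the lens its underside is at barrel z 25 mm. Grip the flats 20 mm or more above the underside.
Mind the look-alikes: they are no part of the job. Leave any pink or yellow look-alike of the lens alone.

How it is judged:
By the outcome, as a careful person would: the job done as asked, in the order asked, and still so for the second after the job is handed in, with the robot touching nothing.
It also fails if it takes over 58 s, if anything falls off the work surface, if the arm or the gripper's body presses on something with over 40 N, if the wrist force passes 120 N, or if a joint passes its speed limit or range.

### The arm

A 7-joint arm with a two-finger parallel gripper is mounted at the origin on a cart in front of the work surface, level with it; the furniture and walls round the work are solid. World frame = base frame: x ahead of the robot, y to its left, z up, the work surface at z = 0. Lengths are in m, angles in rad, forces in N, time in s.
With the tool pointing down it reaches from about 0.4 to 0.9 m from the base axis. Payload 5.6 kg.
Tool frame: the origin (TCP) lies on the centre line of the jaws, within the pads' length; the fingertips stand 25 mm ahead of it and the grasp point (between the pads) lies 6 mm ahead of it; z points along the fingers, x is the direction in which the jaws open and shut, and the axes are right-handed (so a half turn about z gives the same grasp; the last joint's range is limited). The gripper opens to 92 mm and grips with 3 to 60 N. Pads are 20 mm wide; open, the fingers measure 128 mm over their backs; the gripper's body (75 mm by 189 mm) begins 69 mm behind the grasp point.
Start: joints at [-1.234, 0.468, -0.012, 1.603, 0.006, 1.071, -0.056], TCP at [0.241, 0.604, 0.24] pointing down, gripper open.
Joint ranges: [-2.53, 2.53], [-0.31, 2.02], [-1.57, 1.55], [0.28, 2.44], [-1.29, 4.43], [0.15, 1.84], [-2.92, 2.92]. Speed limits (rad/s): [2.57, 2.57, 3.14, 3.14, 3.14, 3.14, 3.14].

### API

Orientations are given as [roll, pitch, yaw] about the fixed x, y, z axes, in that order (R = Rz(yaw) Ry(pitch) Rx(roll)).
In Python, from cell import status, cams, r, find_in, masks_of, pinpoint gives the robot as it stands. The module is installed in compiled form; this text tells all that it offers.
- The arm moves only by the tool carry_out, never from a script. Its argument "plan" is a list of rows, each a list of 7 numbers: the turn, a rotation vector about the tool's x, y, z in rad, then the shift along the tool's x, y, z in cm, then the opening, from 0 (shut) to 1 (fully open). In form: [[rx, ry, rz, dx, dy, dz, gripper], ...]. A call has 1 to 5 rows; each row shifts and turns the commanded pose from where the row before left it, along the tool's axes as they then stand; what a row does not reach is not made up. A row lasts 1/12 s, in which the tool goes at most 41.7 mm and 7.16 degrees, less where a joint would pass 70% of its speed; a pose out of reach is approached as far as the arm can. A call is refused whole if a number of a shift passes 4.17 or a number of a turn 0.125, either way. A call with a gripper value outside its range is refused whole. The fingers move at their own pace and stop on an object; the grip force is fixed at half the most. Time passes only in rows, so rows that do not move let the fingers close. It gives the time, the measured TCP pose, the force and the opening at its end, in the units of the state.
- status.state(): the state, without advancing time (a new reading comes with each control period).
- cams.get_image(name): name is "side" or "top"; returns the picture (480x640x3 uint8, red, green, blue); there is no depth.
- cams.camera_info(name): a dict with "intrinsics" (3x3 intrinsics, pixels), "dist_coeffs" ([k1, k2, p1, p2, k3] as OpenCV has them; the pictures are not rectified), "R" (3x3) and "t" (3): a world point X has camera coordinates R X + t. Camera axes: x right, y down, z forward; pixel columns grow to the right and rows downward; lengths in m; the calibration is good to about 2 mm. A picture is of the moment at which its call begins. camera_info takes no time and is no camera call.
- r.job_done(): hands the job in, once; it reports no verdict.
Trained networks look in the newest picture that a camera, given by its name, has taken for a name from the list of things; names that differ only in an ending like _2 or _b are one class to them, and where a whole thing is asked for, a point or a joint stands for the part that bears it (a point fixed in the world has none). Each returns a list of dicts, best first, with "score" (0 to 1); they miss things now and then, are a little off and sometimes report something else, mostly with a low value. They report only what shows in the picture. A call takes as long as a camera call. They do not tell look-alikes from the thing itself.
- find_in(camera, target): "centre" ([x, y, z] in m, in world coordinates, good to about 4 mm: the middle of the surface that is visible of it).
- masks_of(camera, target): "region" (480x640 bool, what is visible of it).
- pinpoint(camera, target): "centre" ([x, y, z] in m, in world coordinates, good to about 4 mm: a listed point, or the origin of a listed thing).
The state is a dict: "time": time; "joint_positions": joint angles; "qvel": joint speeds; "effort": joint torques, N m; "position": TCP position; "tcp_rot": TCP orientation; "force": force on the tool from outside, world axes, zero at the start; "torque": the same for the moment, N m; "opening": opening from 0.0 (shut) to 1.0 (fully open).
Only numpy, scipy, OpenCV 4.12 (cv2) and the standard library are available. Lean on these libraries where they do the work, as an engineer would, in place of code of your own. Each camera call takes 0.05 s, during which the arm holds its last target.

## Working session

There is one attempt and no reset: what is moved stays moved. The work goes in short steps, Python scripts to look and compute and a tool call to move; the robot and the scene stay as the last step left them, time stands still between calls to the robot, and variables do not carry over. Pictures are saved under pics/ and viewed, and the job is handed in when it is done.

Besides the shell and the picture viewer there is one more tool, called after "Call:" by a JSON object that holds its "op" and its "data". carry_out: Moves the arm, as the interface text tells. Its arguments: {"type":"object","properties":{"plan":{"type":"array"}},"required":["plan"]}

```bash
mkdir -p pics; cat > h.py <<'E'
from cell import status, cams, r, find_in, masks_of, pinpoint
import numpy as np, cv2
def save(n,f,crop=None,s=1):
    im=cams.get_image(n)[:,:,::-1]
    if crop: x0,y0,x1,y1=crop; im=im[y0:y1,x0:x1]
    if s!=1: im=cv2.resize(im,None,fx=s,fy=s,interpolation=cv2.INTER_CUBIC)
    cv2.imwrite('pics/'+f,im)
def proj(n,X):
    c=cams.camera_info(n);R=np.array(c['R']);
    return cv2.projectPoints(np.array(X,float).reshape(-1,3),cv2.Rodrigues(R)[0],np.array(c['t'],float),np.array(c['intrinsics'],float),np.array(c['dist_coeffs'],float))[0].reshape(-1,2)
def ray(n,px,z):
    c=cams.camera_info(n);R=np.array(c['R']);t=np.array(c['t'])
    p=cv2.undistortPoints(np.array(px,float).reshape(-1,1,2),np.array(c['intrinsics'],float),np.array(c['dist_coeffs'],float)).reshape(-1,2)
    o=-R.T@t; out=[]
    for q in p:
        d=R.T@np.array([q[0],q[1],1]); out.append(o+d*(z-o[2])/d[2])
    return np.array(out)
E
python3 - <<'E'
from h import *
np.set_printoptions(precision=4,suppress=True)
print(status.state())
save('side','s0.png');save('top','t0.png')
for n in ('top','side'):
    c=cams.camera_info(n);print(n,-np.array(c['R']).T@np.array(c['t']))
    for k in ('light_barrel','lens','retaining_ring'):
        for d in pinpoint(n,k): print(n,k,d['score'],np.array(d['centre']),proj(n,d['centre']))
E
```

```text
{'time': 0.0, 'joint_positions': array([-1.234 ,  0.4684, -0.0116,  1.6036,  0.006 ,  1.0713, -0.0563]), 'qvel': array([ 0.0004, -0.0005,  0.001 ,  0.0006, -0.0006,  0.0002,  0.    ]), 'effort': array([ -0.0002, -52.0587,  -0.0125, -24.3746,  -0.0567,   0.0172,
         0.0002]), 'position': array([0.2409, 0.6032, 0.2387]), 'tcp_rot': array([3.1415, 0.0016, 1.191 ]), 'force': array([-0.0614, -0.006 , -0.3643]), 'torque': array([0.0456, 0.0049, 0.007 ]), 'opening': 1.0000960216761094}
top [0.2713 0.0599 1.2201]
top light_barrel 0.63 [ 0.5553  0.0029 -0.003 ] [[345.0665 231.4354]]
top lens 0.93 [ 0.512   0.3038 -0.0032] [[200.3443 247.6227]]
top lens 0.87 [ 0.5337  0.1993 -0.0011] [[250.6262 238.6499]]
top lens 0.81 [ 0.5686  0.3517 -0.    ] [[179.3691 220.3113]]
top lens 0.73 [ 0.4517  0.2348 -0.0005] [[231.4385 277.0397]]
top retaining_ring 0.96 [ 0.4597 -0.2333  0.0023] [[458.309  279.3126]]
side [-0.0123 -0.7773  0.5086]
side light_barrel 0.63 [ 0.5545  0.006  -0.0004] [[338.2687 267.0407]]
side lens 0.77 [ 0.4548  0.2353 -0.0036] [[238.2197 239.906 ]]
side lens 0.71 [ 0.5731  0.3492 -0.0033] [[261.0726 211.4183]]
side lens 0.7 [0.5155 0.3013 0.0009] [[248.9203 221.6797]]
side lens 0.64 [0.4208 0.3096 0.0026] [[209.3218 229.5274]]
side lens 0.63 [ 0.5383  0.2002 -0.0014] [[279.9062 235.2203]]
side retaining_ring 0.89 [ 0.457  -0.2292  0.0041] [[376.2772 340.2265]]
```

View pics/t0.png

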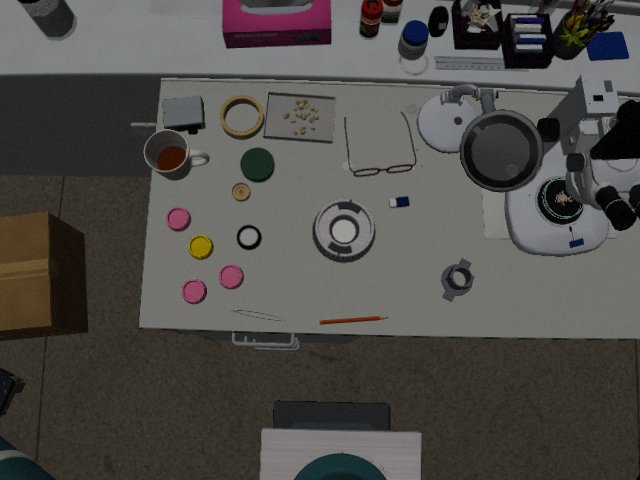

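View pics/s0.png

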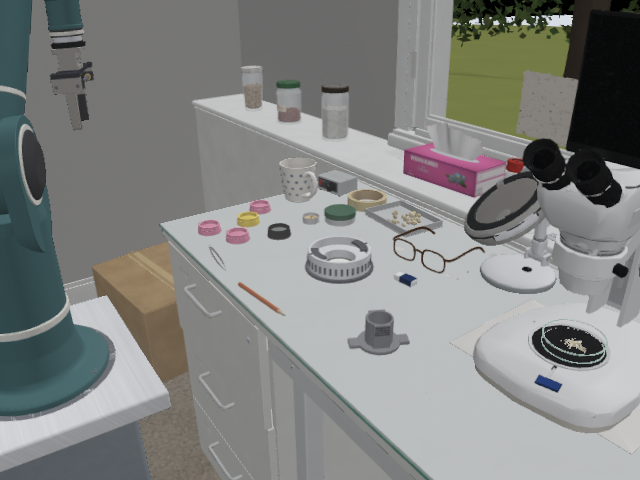

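```bash
python3 - <<'E'
import cv2
a=cv2.imread('pics/t0.png');b=cv2.imread('pics/s0.png')
cv2.imwrite('pics/t0a.png',cv2.resize(a[190:310,150:290],None,fx=5,fy=5,interpolation=2))
cv2.imwrite('pics/t0b.png',cv2.resize(a[190:320,300:490],None,fx=4,fy=4,interpolation=2))
cv2.imwrite('pics/s0a.png',cv2.resize(b[190:260,190:310],None,fx=6,fy=6,interpolation=2))
E
```

```text
(no output)
```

View crops.

View pics/t0a.png

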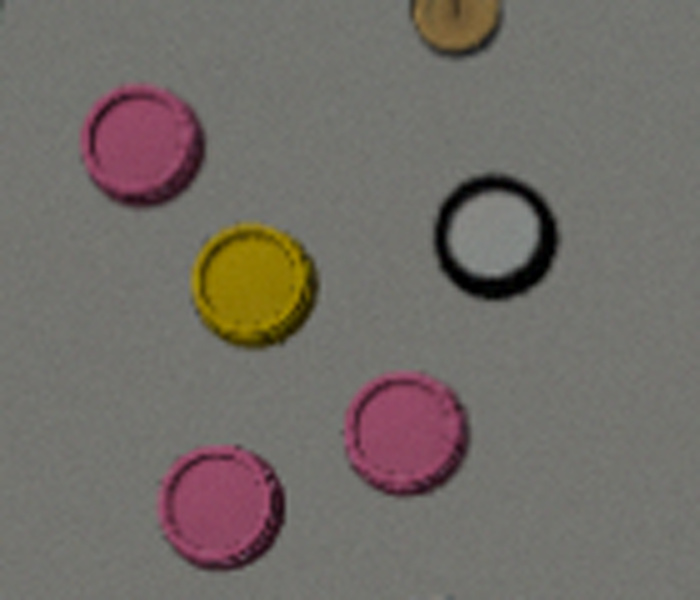

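View pics/t0b.png

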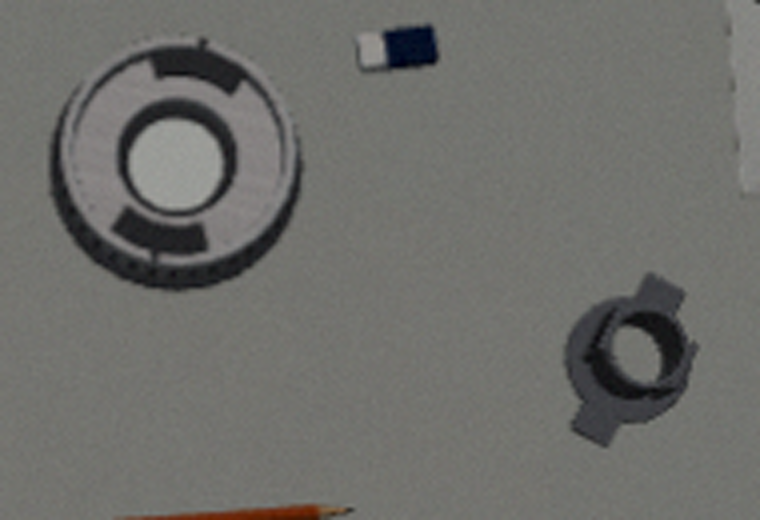

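View pics/s0a.png

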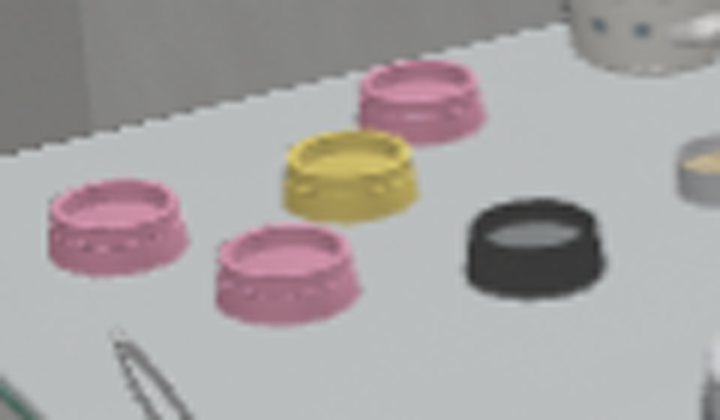

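The lens candidates in the top view are pink (178,219), pink (194,291), pink (231,276), yellow (201,246) and black-rimmed (249,237). The one at (249,237) is the only one with a black rim and clear glass, and the enlarged crops from both cameras confirm it. The barrel is at (344,230) with dark claws at about (349,207) and (340,248). The ring is at (457,279) with ears at about (465,262) and (449,295).

```bash
cat > fit.py <<'E'
from h import *
from scipy.optimize import minimize
def circ(d,z,n=60):
    a=np.linspace(0,2*np.pi,n,endpoint=False);return np.c_[d/2*np.cos(a),d/2*np.sin(a),0*a+z]
S=8
def hullmask(n,P,box):
    p=proj(n,P);h=cv2.convexHull(p.astype(np.float32)).reshape(-1,2)
    x0,y0,x1,y1=box;m=np.zeros(((y1-y0)*S,(x1-x0)*S),np.uint8)
    cv2.fillPoly(m,[np.round((h-[x0-.5,y0-.5])*S).astype(np.int32)],1);return m
def getmask(n,k,near):
    best=None
    q=proj(n,near)[0]
    for d in masks_of(n,k):
        ys,xs=np.nonzero(d['region']);e=np.hypot(xs.mean()-q[0],ys.mean()-q[1])
        if best is None or e<best[0]: best=(e,d['region'],d['score'])
    return best
def boxof(m):
    ys,xs=np.nonzero(m);return xs.min()-8,ys.min()-8,xs.max()+9,ys.max()+9
def fitcirc(n,m,parts,x0,y0):
    b=boxof(m);mm=cv2.resize(m[b[1]:b[3],b[0]:b[2]].astype(np.uint8),None,fx=S,fy=S,interpolation=0)
    def f(v):
        P=np.vstack(parts)+[v[0],v[1],0];h=hullmask(n,P,b);return 1-(h&mm).sum()/(h|mm).sum()
    r_=minimize(f,[x0,y0],method='Nelder-Mead',options=dict(initial_simplex=[[x0,y0],[x0+.005,y0],[x0,y0+.005]],xatol=1e-4))
    return r_.x,1-r_.fun
E
python3 - <<'E'
from fit import *
np.set_printoptions(precision=4,suppress=True)
for k,parts,g in (('lens',[circ(.052,0),circ(.052,.019)],(.535,.2,.01)),
                  ('light_barrel',[circ(.132,0),circ(.132,.005),circ(.12,.04)],(.555,.004,.02))):
    for n in ('top','side'):
        e,m,s=getmask(n,k,g); print(k,n,round(e,1),s,m.sum(),fitcirc(n,m,parts,g[0],g[1]))
        np.save(f'm_{k}_{n}.npy',m)
ring={}
for n in ('top','side'):
    e,m,s=getmask(n,'retaining_ring',(.458,-.231,.02));np.save(f'm_ring_{n}.npy',m);ring[n]=m;print(n,m.sum(),e)
def ringmask(n,v,b):
    x0,y0,x1,y1=b;m=np.zeros(((y1-y0)*S,(x1-x0)*S),np.uint8)
    c,s=np.cos(v[2]),np.sin(v[2]);R=np.array([[c,-s,0],[s,c,0],[0,0,1]])
    a=np.linspace(0,2*np.pi,80)
    col=np.c_[.0265*np.cos(a),np.clip(.0265*np.sin(a),-.0225,.0225)]
    ear=np.array([[sx*.0465,sy*.011] for sx in(1,-1) for sy in (1,-1)])
    sets=[np.vstack([circ(.066,0),circ(.066,.006)]),np.vstack([np.c_[ear,ear[:,0]*0],np.c_[ear,ear[:,0]*0+.006]]),np.vstack([np.c_[col,a*0+.006],np.c_[col,a*0+.046]])]
    for P in sets: m|=hullmask(n,P@R.T+[v[0],v[1],0],b)
    return m
for n in ('top','side'):
    m=ring[n];b=boxof(m);mm=cv2.resize(m[b[1]:b[3],b[0]:b[2]].astype(np.uint8),None,fx=S,fy=S,interpolation=0)
    f=lambda v:1-(lambda h:(h&mm).sum()/(h|mm).sum())(ringmask(n,v,b))
    for y0 in (-.35,-.55):
        x=np.array([.458,-.231,y0]);q=minimize(f,x,method='Nelder-Mead',options=dict(initial_simplex=[x,x+[.005,0,0],x+[0,.005,0],x+[0,0,.15]],xatol=1e-4))
        print('ring',n,q.x,np.degrees(q.x[2]),1-q.fun)
# claws
im=cv2.imread('pics/t0.png');g=cv2.cvtColor(im,6)
m=np.load('m_light_barrel_top.npy')
# polar scan at z=.04 radius .047 about the centre
for cx,cy in ((.5555,.003),(.555,.005)):
    a=np.radians(np.arange(0,360,2));r0=.046
    P=np.c_[cx+r0*np.cos(a),cy+r0*np.sin(a),a*0+.04];p=proj('top',P).astype(np.float32)
    v=cv2.remap(g,p[:,0].reshape(1,-1),p[:,1].reshape(1,-1),1)[0]
    d=v<95
    print([int(x) for x in np.degrees(a)[d]])
    z=(np.exp(2j*a)*d).sum();print('claw axis',np.degrees(np.angle(z)/2), 'dark mean', P[d].mean(0),v.min(),v.max())
E
```

```text
lens top 1.3 0.6 441 (array([0.5346, 0.2025]), np.float64(0.8114308714026968))
lens side 41.0 0.77 352 (array([0.535, 0.2  ]), np.float64(0.0))
light_barrel top 2.3 0.87 3196 (array([0.5555, 0.0077]), np.float64(0.9804351508991022))
light_barrel side 1.8 0.64 2678 (array([0.555 , 0.0069]), np.float64(0.9501769489344235))
top 737 2.554477478320671
side 1548 2.0489621765559405
ring top [ 0.4601 -0.2291 -0.457 ] -26.186963674881785 0.7442602746219603
ring top [ 0.4602 -0.2293 -0.452 ] -25.899083539506204 0.7439301613361539
ring side [ 0.4606 -0.2285 -0.4803] -27.51647561517578 0.8319328437221652
ring side [ 0.4608 -0.2285 -0.4847] -27.771772584623278 0.8322457491716981
[0, 2, 4, 6, 8, 10, 12, 14, 16, 18, 20, 22, 138, 140, 142, 144, 146, 148, 150, 152, 154, 156, 158, 160, 162, 164, 166, 168, 170, 172, 174, 176, 178, 180, 182, 184, 186, 188, 190, 192, 314, 316, 320, 322, 324, 326, 328, 330, 332, 334, 336, 338, 340, 342, 344, 346, 348, 350, 352, 354, 356, 358]
claw axis -12.925242916727989 dark mean [0.5595 0.0036 0.04  ] 31 134
[0, 2, 4, 6, 8, 10, 12, 14, 16, 18, 20, 138, 140, 142, 144, 146, 148, 150, 152, 154, 156, 158, 160, 162, 164, 166, 168, 170, 172, 174, 176, 178, 180, 182, 184, 186, 188, 190, 192, 194, 196, 320, 322, 324, 326, 328, 330, 332, 334, 336, 338, 340, 342, 344, 346, 348, 350, 352, 354, 356, 358]
claw axis -11.48547347299233 dark mean [0.5559 0.006  0.04  ] 31 135
```

```bash
python3 - <<'E'
from fit import *
np.set_printoptions(precision=4,suppress=True)
def fill(m):
    c,_=cv2.findContours(m.astype(np.uint8),0,1);c=max(c,key=cv2.contourArea);o=np.zeros(m.shape,np.uint8);cv2.drawContours(o,[c],-1,1,-1);return o>0
for n,f in (('top','t0'),('side','s0')):
    g=cv2.imread(f'pics/{f}.png').max(2);q=proj(n,(.535,.2,.01))[0];print(q)
    x,y=q.astype(int);w=22;mm=np.zeros(g.shape,bool);thr=70 if n=='top' else 120
    mm[y-w:y+w,x-w:x+w]=g[y-w:y+w,x-w:x+w]<thr
    m=fill(mm);print('lens',n,m.sum(),fitcirc(n,m,[circ(.052,0),circ(.052,.019)],.535,.2))
# claws & barrel: fit dark claw model centre+yaw at z=.04 (top image)
g=cv2.cvtColor(cv2.imread('pics/t0.png'),6)
from scipy.optimize import minimize
im8=cv2.resize(g[190:270,300:390].astype(np.float32),None,fx=S,fy=S,interpolation=1)
def claw(v):
    m=np.zeros(im8.shape,np.uint8)
    for s in (0,np.pi):
        a=np.linspace(-28,28,20)*np.pi/180+v[2]+s
        P=np.vstack([np.c_[.039*np.cos(a),.039*np.sin(a)],np.c_[.053*np.cos(a[::-1]),.053*np.sin(a[::-1])]])
        p=proj('top',np.c_[P+v[:2],P[:,0]*0+.04]);cv2.fillPoly(m,[np.round((p-[299.5,189.5])*S).astype(np.int32)],1)
    return im8[m>0].mean()
for y0 in (-.22,-.1,-.35):
    x=np.array([.5555,.005,y0]);q=minimize(claw,x,method='Nelder-Mead',options=dict(initial_simplex=[x,x+[.004,0,0],x+[0,.004,0],x+[0,0,.1]],xatol=1e-4));print('claw',q.x,np.degrees(q.x[2]),q.fun)
E
cat > fitring.py <<'E'
from fit import *
def fill(m):
    c,_=cv2.findContours(m.astype(np.uint8),0,1);c=max(c,key=cv2.contourArea);o=np.zeros(m.shape,np.uint8);cv2.drawContours(o,[c],-1,1,-1);return o>0
def ringmask(n,v,b):
    x0,y0,x1,y1=b;m=np.zeros(((y1-y0)*S,(x1-x0)*S),np.uint8)
    c,s=np.cos(v[2]),np.sin(v[2]);R=np.array([[c,-s,0],[s,c,0],[0,0,1]])
    a=np.linspace(0,2*np.pi,80)
    col=np.c_[.0245*np.cos(a),np.clip(.0245*np.sin(a),-.0225,.0225)]
    ear=np.array([[sx*.0465,sy*.011] for sx in(1,-1) for sy in (1,-1)])
    sets=[np.vstack([circ(.066,0),circ(.066,.006)]),np.vstack([np.c_[ear,ear[:,0]*0],np.c_[ear,ear[:,0]*0+.006]]),np.vstack([np.c_[col,a*0+.006],np.c_[col,a*0+.046]])]
    for P in sets: m|=hullmask(n,P@R.T+[v[0],v[1],0],b)
    return m
def fitring(n,m,x):
    b=boxof(m);mm=cv2.resize(m[b[1]:b[3],b[0]:b[2]].astype(np.uint8),None,fx=S,fy=S,interpolation=0)
    f=lambda v:1-(lambda h:(h&mm).sum()/(h|mm).sum())(ringmask(n,v,b))
    x=np.array(x);q=minimize(f,x,method='Nelder-Mead',options=dict(initial_simplex=[x,x+[.005,0,0],x+[0,.005,0],x+[0,0,.15]],xatol=1e-4))
    return q.x,np.degrees(q.x[2]),1-q.fun
E
python3 - <<'E'
from fitring import *
for n in ('top','side'): print('ring',n,fitring(n,fill(np.load(f'm_ring_{n}.npy')),[.458,-.231,-.4]))
E
```

```text
[249.767 236.88 ]
lens top 486 (array([0.535 , 0.2026]), np.float64(0.89316288422867))
[278.4315 230.8152]
lens side 324 (array([0.5358, 0.2021]), np.float64(0.8486685784514543))
claw [ 0.5541  0.0066 -0.204 ] -11.687544714842321 38.34328079223633
claw [ 0.5543  0.0067 -0.202 ] -11.571265724989175 38.22509765625
claw [ 0.5543  0.0067 -0.1954] -11.198458785179763 38.216407775878906
ring top (array([ 0.46045956, -0.22932844, -0.47788949]), np.float64(-27.38105078991835), np.float64(0.8860953597955434))
ring side (array([ 0.46013077, -0.22865087, -0.48071597]), np.float64(-27.542996162175), np.float64(0.8621061886812164))
```

Call:
{"op": "carry_out", "data": {"plan": [[0, 0, -0.088, -1.5, 1.5, 0, 1], [0, 0, -0.088, -2.4, 2.6, 0.5, 1], [0, 0, 0, -2.4, 2.6, 0.8, 1], [0, 0, 0, -2.4, 2.6, 0.8, 1], [0, 0, 0, -2.4, 2.6, 0.8, 1]]}}

```text
time: 1.12
position: [0.3299, 0.4661, 0.2106]
tcp_rot: [3.141, -0.001, 1.367]
force: [0.2, -0.1, 0.1]
opening: 1.0
```

Call:
{"op": "carry_out", "data": {"plan": [[0, 0, 0, -2.4, 2.6, 0.8, 1], [0, 0, 0, -2.4, 2.6, 0.8, 1], [0, 0, 0, -2.4, 2.6, 0.8, 1], [0, 0, 0, -2.4, 2.6, 0.8, 1], [0, 0, 0, -2.4, 2.6, 0.8, 1]]}}

```text
time: 1.53
position: [0.4331, 0.3222, 0.1706]
tcp_rot: [3.141, -0.001, 1.367]
force: [-0.0, 1.1, -0.1]
opening: 1.003
```

```bash
cat > go.py <<'E'
import sys
from h import *
from scipy.spatial.transform import Rotation as Ro
def go(x,y,z,yawdeg):
    s=status.state();p=np.array(s['position']);R=Ro.from_euler('xyz',s['tcp_rot'])
    T=Ro.from_euler('xyz',[np.pi,0,np.radians(yawdeg)])
    print('t',round(s['time'],2),'p',np.round(p,4),'rpy',np.round(np.degrees(s['tcp_rot']),2),'F',np.round(s['force'],1),'op',round(s['opening'],3))
    print('turn',np.round((R.inv()*T).as_rotvec(),3),'shift now-axes cm',np.round(R.inv().apply(np.array([x,y,z])-p)*100,2),'shift after-turn',np.round(T.inv().apply(np.array([x,y,z])-p)*100,2))
    print('q7',np.round(s['joint_positions'],2))
if __name__=='__main__': go(*map(float,sys.argv[1:]))
E
python3 go.py .5353 .2024 .037 78.3
```

```text
t 1.53 p [0.4331 0.3222 0.1706] rpy [ 1.7997e+02 -4.0000e-02  7.8330e+01] F [-0.   1.1 -0.1] op 1.003
turn [ 0.001 -0.001  0.   ] shift now-axes cm [-9.67 12.42 13.36] shift after-turn [-9.66 12.44 13.36]
q7 [-0.74  0.37  0.04  1.94 -0.02  0.84  0.68]
```

Call:
{"op": "carry_out", "data": {"plan": [[0, 0, 0, -2.2, 2.9, 1.5, 1], [0, 0, 0, -2.2, 2.9, 1.5, 1], [0, 0, 0, -2.2, 2.9, 1.5, 1], [0, 0, 0, -2.2, 2.9, 1.5, 1], [0, 0, 0, 0, 0, 0, 1]]}}

```text
time: 1.95
position: [0.5316, 0.2054, 0.1082]
tcp_rot: [3.141, 0.005, 1.356]
force: [-0.1, -0.9, -0.9]
opening: 0.999
```

```bash
python3 go.py .5353 .2024 .037 78.3; python3 - <<'E'
from h import *
save('top','t1.png',(190,180,310,300),5);save('side','s1.png',(190,120,390,280),4)
E
```

```text
t 1.95 p [0.5316 0.2054 0.1082] rpy [179.95   0.31  77.72] F [-0.1 -0.9 -0.9] op 0.999
turn [ 0.001  0.005 -0.01 ] shift now-axes cm [-0.18  0.42  7.12] shift after-turn [-0.22  0.42  7.12]
q7 [-0.49  0.5   0.08  1.9  -0.05  0.74  0.97]
```

View pics/t1.png

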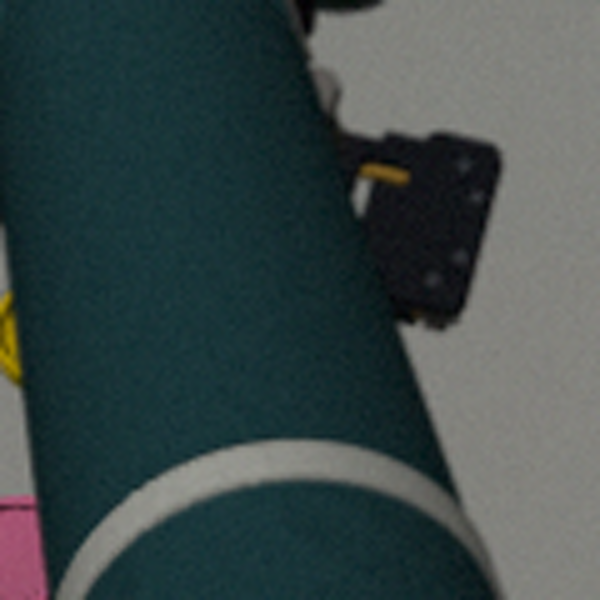

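View pics/s1.png

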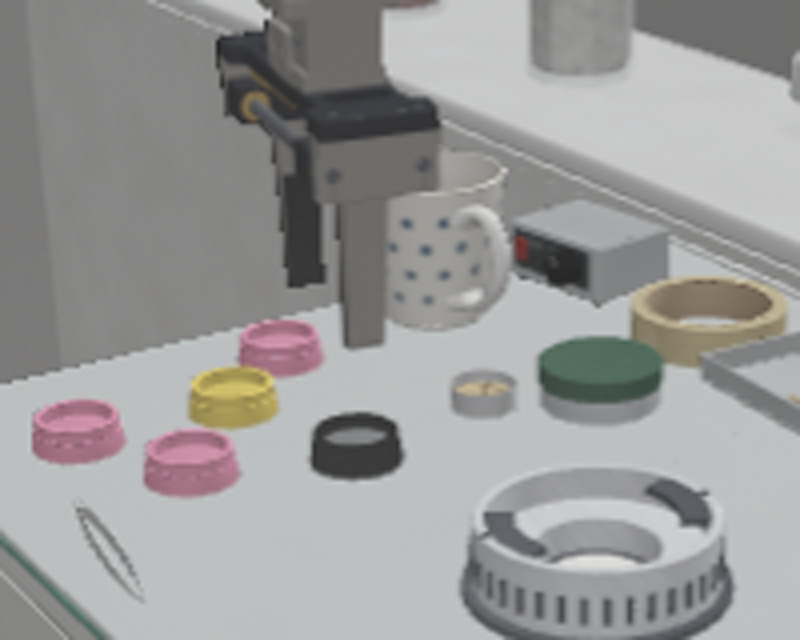

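Call:
{"op": "carry_out", "data": {"plan": [[0, 0, 0, 0, 0, 0, 1]]}}

```text
time: 2.13
position: [0.5276, 0.2148, 0.1107]
tcp_rot: [-3.141, -0.001, 1.368]
force: [0.3, -0.2, 0.4]
opening: 0.998
```

```bash
python3 go.py .5353 .2024 .037 78.3
```

```text
t 2.13 p [0.5276 0.2148 0.1107] rpy [-1.7998e+02 -4.0000e-02  7.8360e+01] F [ 0.3 -0.2  0.4] op 0.998
turn [-0.    -0.001  0.001] shift now-axes cm [-1.07  1.01  7.37] shift after-turn [-1.06  1.01  7.37]
q7 [-0.5   0.5   0.07  1.9  -0.05  0.74  0.97]
```

The side view shows the open fingers above and behind the black lens at crop (357,445). Nothing is in the way of the descent.

Call:
{"op": "carry_out", "data": {"plan": [[0, 0, 0, -1.06, 1.0, 1.0, 1], [0, 0, 0, 0, 0, 2.0, 1], [0, 0, 0, 0, 0, 1.7, 1], [0, 0, 0, 0, 0, 0, 1], [0, 0, 0, 0, 0, 0, 1]]}}

```text
time: 2.55
position: [0.5345, 0.2032, 0.0637]
tcp_rot: [-3.14, -0.0, 1.37]
force: [0.6, 0.5, 0.5]
opening: 0.997
```

```bash
python3 go.py .5353 .2024 .037 78.3;python3 - <<'E'
from h import *
save('side','s2.png',(190,120,390,280),4)
E
```

```text
t 2.55 p [0.5345 0.2032 0.0637] rpy [-1.7993e+02 -1.0000e-02  7.8480e+01] F [0.6 0.5 0.5] op 0.997
turn [-0.001 -0.     0.003] shift now-axes cm [-0.06  0.09  2.67] shift after-turn [-0.06  0.09  2.67]
q7 [-0.47  0.57  0.07  1.91 -0.06  0.66  1.  ]
```

View pics/s2.png

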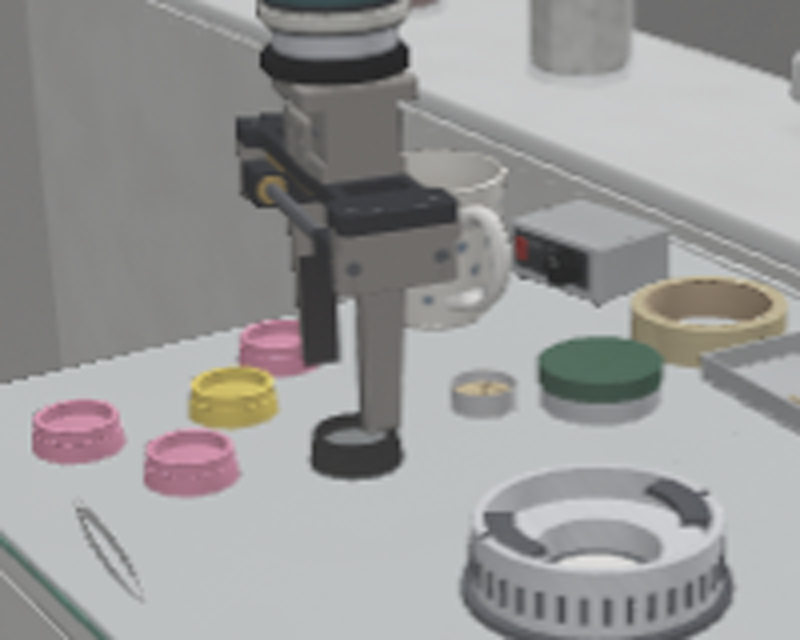

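Call:
{"op": "carry_out", "data": {"plan": [[0, 0, 0, -0.06, 0.09, 1.4, 1], [0, 0, 0, 0, 0, 1.25, 1], [0, 0, 0, 0, 0, 0, 1], [0, 0, 0, 0, 0, 0, 0.6], [0, 0, 0, 0, 0, 0, 0]]}}

```text
time: 3.02
position: [0.5366, 0.2011, 0.0377]
tcp_rot: [3.141, -0.0, 1.367]
force: [-0.1, -0.4, -0.1]
opening: 0.877
```

Call:
{"op": "carry_out", "data": {"plan": [[0, 0, 0, 0, 0, 0, 0], [0, 0, 0, 0, 0, 0, 0], [0, 0, 0, 0, 0, 0, 0], [0, 0, 0, 0, 0, 0, 0], [0, 0, 0, 0, 0, 0, 0]]}}

```text
time: 3.43
position: [0.5365, 0.2008, 0.0373]
tcp_rot: [3.141, -0.0, 1.367]
force: [0.7, 0.4, 0.6]
opening: 0.516
```

```bash
python3 go.py .5353 .2024 .1 78.3;python3 - <<'E'
from h import *
save('side','s3.png',(190,120,390,280),4)
E
```

```text
t 3.43 p [0.5365 0.2008 0.0373] rpy [ 1.7998e+02 -1.0000e-02  7.8310e+01] F [0.7 0.4 0.6] op 0.516
turn [ 0. -0.  0.] shift now-axes cm [ 0.14 -0.15 -6.27] shift after-turn [ 0.14 -0.15 -6.27]
q7 [-0.47  0.62  0.06  1.92 -0.07  0.61  1.01]
```

View pics/s3.png

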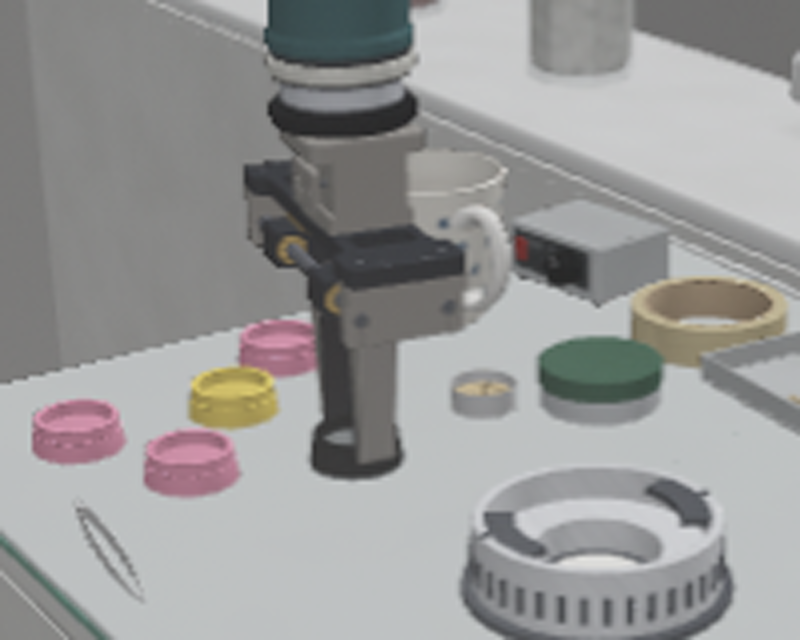

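Call:
{"op": "carry_out", "data": {"plan": [[0, 0, 0, 0, 0, 0, 0], [0, 0, 0, 0, 0, -0.5, 0], [0, 0, 0, 0, 0, -1.5, 0], [0, 0, 0, 0, 0, -2.0, 0], [0, 0, 0, 0, 0, -2.0, 0]]}}

```text
time: 3.9
position: [0.5358, 0.2005, 0.0975]
tcp_rot: [-3.14, 0.001, 1.367]
force: [0.0, -0.3, -0.5]
opening: 0.492
```

```bash
python3 go.py .5552 .007 .1 78.3;python3 - <<'E'
from h import *
save('side','s4.png',(190,120,390,280),4)
E
```

```text
t 3.9 p [0.5358 0.2005 0.0975] rpy [-1.7993e+02  5.0000e-02  7.8320e+01] F [ 0.  -0.3 -0.5] op 0.492
turn [-0.001  0.001  0.   ] shift now-axes cm [-18.56   5.81  -0.24] shift after-turn [-18.56   5.82  -0.25]
q7 [-0.48  0.52  0.07  1.9  -0.06  0.72  1.  ]
```

View pics/s4.png

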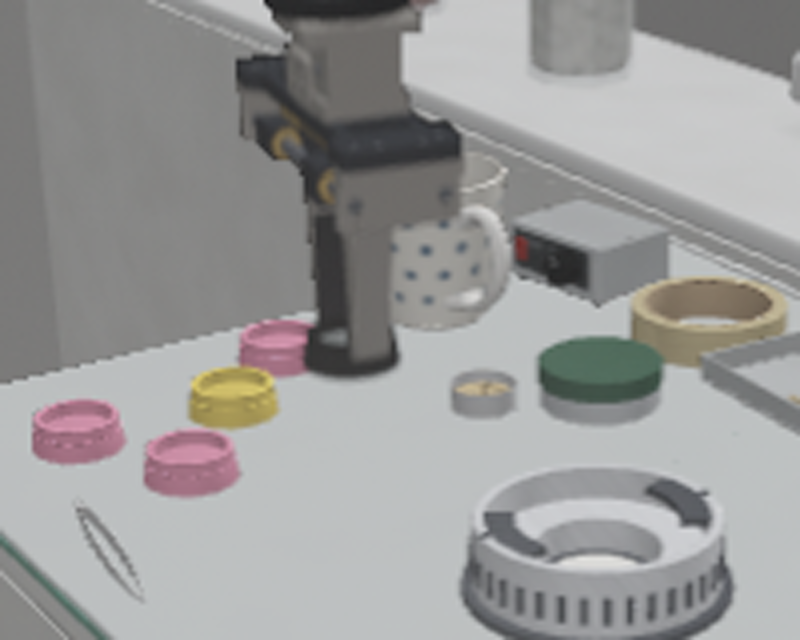

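The lens is held level, with its rim at about crop (350,355). Next I carry it to the barrel.

Call:
{"op": "carry_out", "data": {"plan": [[0, 0, 0, -1.5, 0.5, 0, 0], [0, 0, 0, -3.0, 0.9, 0, 0], [0, 0, 0, -3.5, 1.1, 0, 0], [0, 0, 0, -3.5, 1.1, 0, 0], [0, 0, 0, -3.5, 1.1, 0, 0]]}}

```text
time: 4.37
position: [0.5519, 0.043, 0.0972]
tcp_rot: [3.141, -0.0, 1.368]
force: [-0.6, -0.1, -0.3]
opening: 0.488
```

Call:
{"op": "carry_out", "data": {"plan": [[0, 0, 0, -2.5, 0.8, 0, 0], [0, 0, 0, -1.0, 0.3, 0, 0], [0, 0, 0, 0, 0, 0, 0], [0, 0, 0, 0, 0, 0, 0], [0, 0, 0, 0, 0, 0, 0]]}}

```text
time: 4.78
position: [0.5556, 0.0103, 0.097]
tcp_rot: [-3.141, -0.001, 1.37]
force: [-0.4, 0.9, -0.4]
opening: 0.493
```

```bash
python3 go.py .5552 .007 .1 78.3;python3 - <<'E'
from h import *
save('side','s5.png',(260,150,410,300),5);save('top','t5.png',(280,170,400,290),5)
E
```

```text
t 4.78 p [0.5556 0.0103 0.097 ] rpy [-1.7997e+02 -7.0000e-02  7.8480e+01] F [-0.4  0.9 -0.4] op 0.493
turn [-0.001 -0.001  0.003] shift now-axes cm [-0.33  0.03 -0.3 ] shift after-turn [-0.33  0.03 -0.3 ]
q7 [-0.15  0.5   0.09  1.94 -0.07  0.7   1.35]
```

View pics/s5.png

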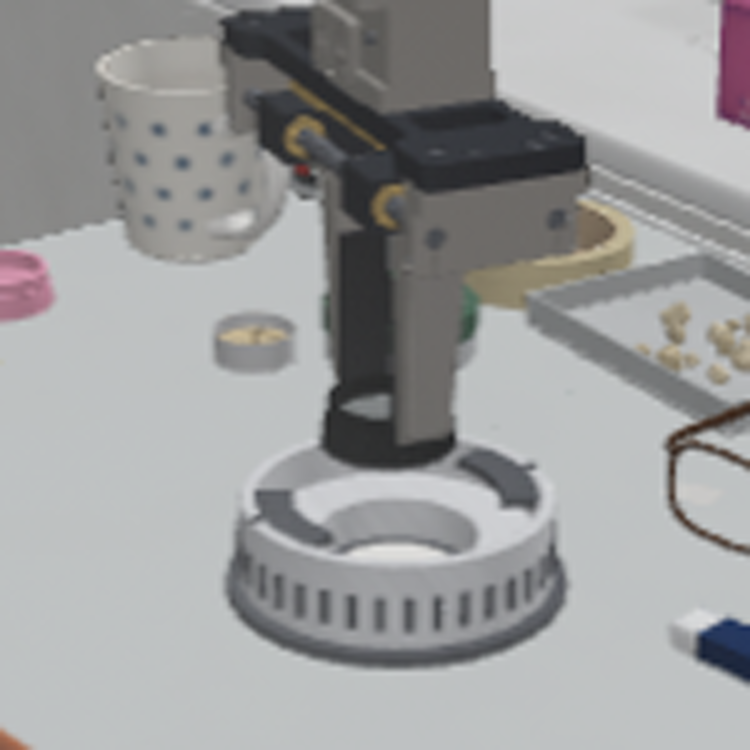

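View pics/t5.png

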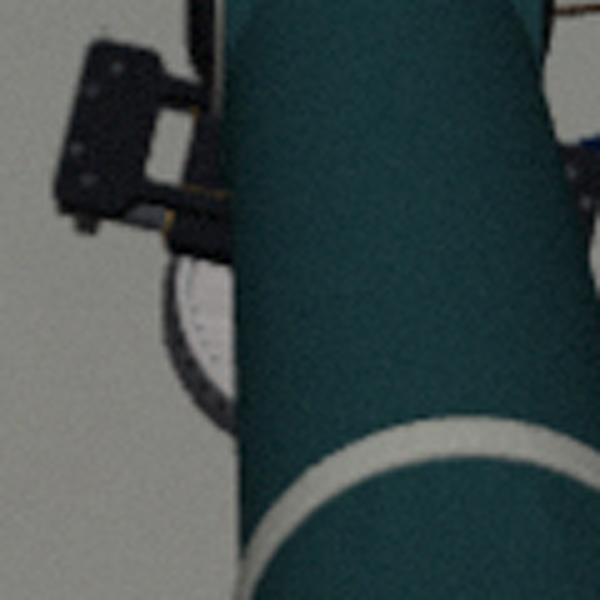

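```bash
python3 - <<'E'
from fit import *
im=cams.get_image('side')[:,:,::-1];s=status.state();p=s['position'];print(p)
big=cv2.resize(im[150:300,260:410],None,fx=5,fy=5,interpolation=2)
def draw(P,c):
    q=((proj('side',P)-[259.5,149.5])*5).astype(np.int32);cv2.polylines(big,[q],True,c,1)
a=np.radians(78.4)
for off,c in ((0,(0,255,0)),(-.003,(0,0,255))):
    C=p[:2]+off*np.array([np.sin(a),-np.cos(a)])
    draw(circ(.052,p[2]-.037)+[C[0],C[1],0],c)
draw(circ(.062,.023)+[.5552,.007,0],(255,0,0));draw(circ(.12,.04)+[.5552,.007,0],(255,0,0))
cv2.imwrite('pics/s6.png',big)
E
```

```text
[0.55561326 0.01000649 0.09702875]
```

View pics/s6.png

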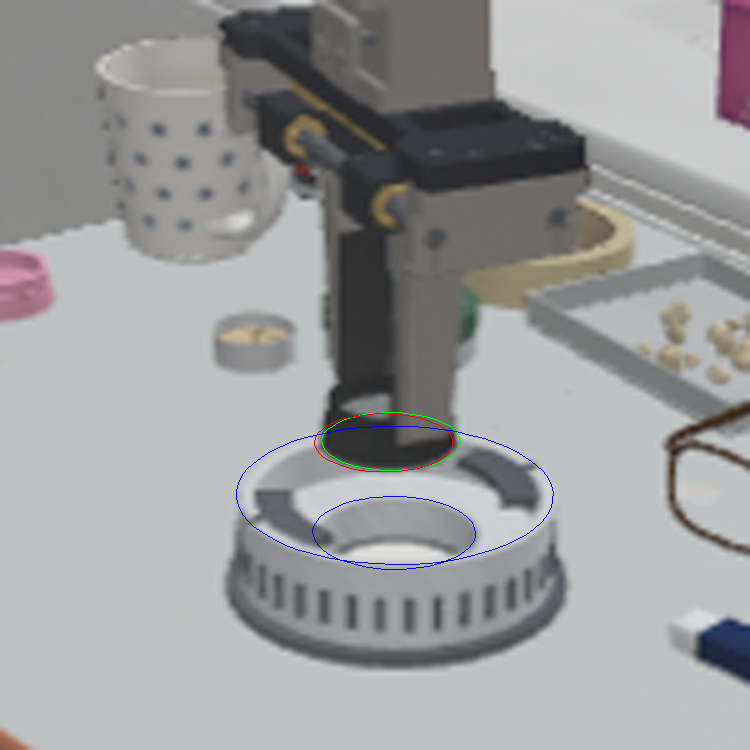

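The model bore (blue) and the held lens (red and green) match the picture well. Now I lower the lens into the bore.

Call:
{"op": "carry_out", "data": {"plan": [[0, 0, 0, -0.3, 0.1, 0.5, 0], [0, 0, 0, 0, 0, 1.0, 0], [0, 0, 0, 0, 0, 0.5, 0], [0, 0, 0, 0, 0, 0, 0], [0, 0, 0, 0, 0, 0, 0]]}}

```text
time: 5.35
position: [0.5556, 0.0047, 0.0763]
tcp_rot: [-3.14, 0.0, 1.367]
force: [0.3, -0.5, -0.3]
opening: 0.495
```

```bash
python3 go.py .556 .007 .051 78.3
```

```text
t 5.35 p [0.5556 0.0047 0.0763] rpy [-1.7991e+02  2.0000e-02  7.8320e+01] F [ 0.3 -0.5 -0.3] op 0.495
turn [-0.002  0.     0.   ] shift now-axes cm [ 0.24 -0.    2.52] shift after-turn [ 0.24 -0.01  2.53]
q7 [-0.14  0.53  0.09  1.95 -0.07  0.66  1.36]
```

Call:
{"op": "carry_out", "data": {"plan": [[0, 0, 0, 0.15, 0, 0.5, 0], [0, 0, 0, 0, 0, 1.0, 0], [0, 0, 0, 0, 0, 0.5, 0], [0, 0, 0, 0, 0, 0, 0], [0, 0, 0, 0, 0, 0, 0]]}}

```text
time: 5.77
position: [0.556, 0.0061, 0.0565]
tcp_rot: [-3.14, 0.0, 1.367]
force: [-0.1, -0.7, -1.3]
opening: 0.492
```

```bash
python3 go.py .556 .007 .051 78.3;python3 - <<'E'
from h import *
save('side','s7.png',(260,150,410,300),5)
E
python3 go.py .556 .007 .051 78.3
```

```text
t 5.77 p [0.556  0.0061 0.0565] rpy [-1.7993e+02  2.0000e-02  7.8310e+01] F [-0.1 -0.7 -1.3] op 0.492
turn [-0.001  0.     0.   ] shift now-axes cm [ 0.09 -0.02  0.55] shift after-turn [ 0.09 -0.02  0.55]
q7 [-0.14  0.57  0.08  1.96 -0.08  0.62  1.36]
t 5.82 p [0.5563 0.0061 0.0568] rpy [-1.7998e+02  1.0000e-02  7.8320e+01] F [ 0.5  0.4 -0.9] op 0.493
turn [-0.  0.  0.] shift now-axes cm [ 0.08 -0.05  0.58] shift after-turn [ 0.08 -0.05  0.58]
q7 [-0.14  0.57  0.08  1.96 -0.08  0.62  1.36]
```

View pics/s7.png

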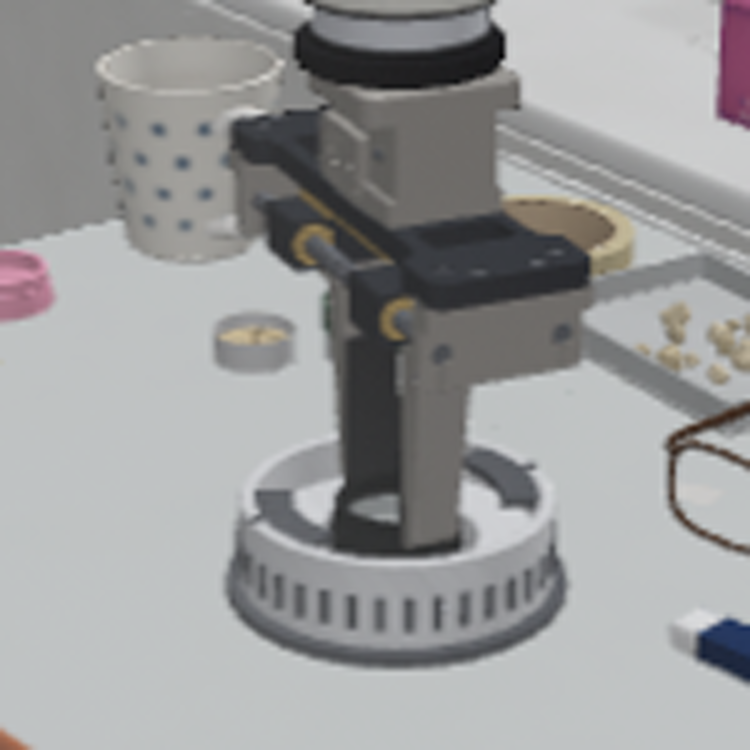

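Call:
{"op": "carry_out", "data": {"plan": [[0, 0, 0, 0.05, 0, 0.45, 0], [0, 0, 0, 0, 0, 0, 0], [0, 0, 0, 0, 0, 0, 0.68], [0, 0, 0, 0, 0, 0, 0.68], [0, 0, 0, 0, 0, 0, 0.68]]}}

```text
time: 6.23
position: [0.5567, 0.0066, 0.0528]
tcp_rot: [3.141, -0.0, 1.367]
force: [-0.4, 0.4, -0.6]
opening: 0.672
```

Call:
{"op": "carry_out", "data": {"plan": [[0, 0, 0, 0, 0, 0, 0.68], [0, 0, 0, 0, 0, 0, 0.68], [0, 0, 0, 0, 0, -0.5, 0.68], [0, 0, 0, 0, 0, -1.5, 0.68], [0, 0, 0, 0, 0, -3.0, 0.68]]}}

```text
time: 6.65
position: [0.5542, 0.0065, 0.1007]
tcp_rot: [-3.136, 0.002, 1.367]
force: [0.6, -0.2, 0.1]
opening: 0.68
```

```bash
python3 go.py .4603 -.229 .15 62.5;python3 - <<'E'
from h import *
save('side','s8.png',(260,150,410,300),5)
E
```

```text
t 6.65 p [0.5542 0.0065 0.1007] rpy [-1.7966e+02  1.0000e-01  7.8320e+01] F [ 0.6 -0.2  0.1] op 0.68
turn [-0.006  0.003  0.276] shift now-axes cm [-24.97  -4.46  -4.86] shift after-turn [-25.23   2.55  -4.93]
q7 [-0.15  0.49  0.09  1.94 -0.07  0.71  1.35]
```

View pics/s8.png

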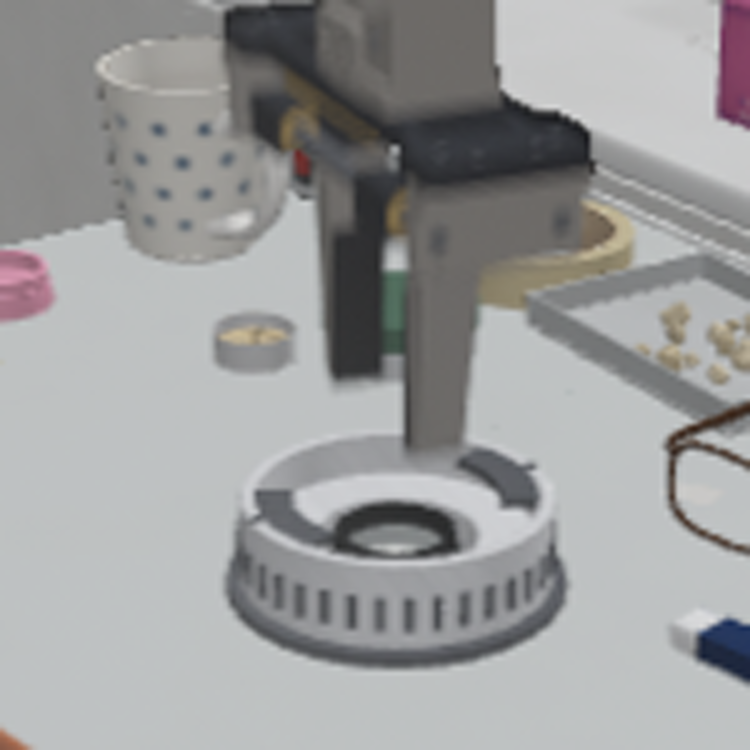

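The lens lies flat in the bore, with its dark rim at crop (397,530). I go to the ring.

Call:
{"op": "carry_out", "data": {"plan": [[0, 0, 0.092, 0, 0, -1.5, 1], [0, 0, 0.092, 0, 0, -1.7, 1], [0, 0, 0.092, -1.5, 0, -1.7, 1], [0, 0, 0, -3.5, 0.4, 0, 1], [0, 0, 0, -3.8, 0.4, 0, 1]]}}

```text
time: 7.12
position: [0.5255, -0.0747, 0.1533]
tcp_rot: [3.138, -0.002, 1.095]
force: [-0.1, -0.7, -0.5]
opening: 0.996
```

Call:
{"op": "carry_out", "data": {"plan": [[0, 0, 0, -3.8, 0.4, 0, 1], [0, 0, 0, -3.8, 0.4, 0, 1], [0, 0, 0, -3.8, 0.4, 0, 1], [0, 0, 0, -3.5, 0.4, 0, 1], [0, 0, 0, -1.2, 0, 0, 1]]}}

```text
time: 7.53
position: [0.4619, -0.2314, 0.1524]
tcp_rot: [3.14, 0.002, 1.084]
force: [-0.4, -0.7, 0.1]
opening: 0.999
```

Call:
{"op": "carry_out", "data": {"plan": [[0, 0, 0, 0, 0, 0, 1], [0, 0, 0, 0, 0, 0, 1], [0, 0, 0, 0, 0, 0, 1]]}}

```text
time: 7.78
position: [0.465, -0.2241, 0.1517]
tcp_rot: [3.142, -0.001, 1.093]
force: [0.2, 0.2, 0.2]
opening: 1.0
```

```bash
python3 go.py .4603 -.229 .046 62.5;python3 - <<'E'
from h import *
save('side','s9.png',(280,200,480,380),4);save('top','t9.png',(280,170,500,330),3.5)
E
```

```text
t 7.78 p [ 0.465  -0.2241  0.1517] rpy [ 1.800e+02 -7.000e-02  6.264e+01] F [0.2 0.2 0.2] op 1.0
turn [ 0.    -0.001  0.002] shift now-axes cm [-0.67 -0.19 10.57] shift after-turn [-0.66 -0.19 10.57]
q7 [ 0.19  0.36  0.24  2.02 -0.12  0.78  1.59]
```

View pics/s9.png

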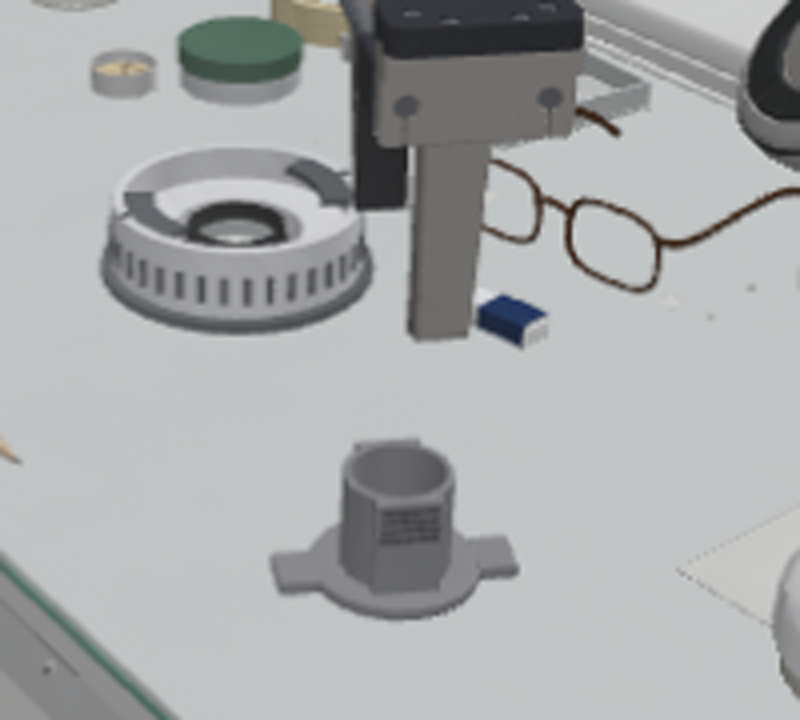

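View pics/t9.png

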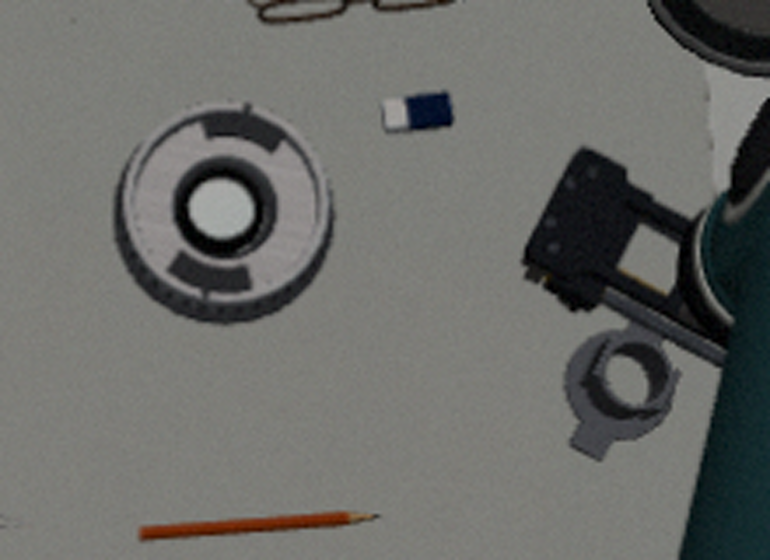

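Call:
{"op": "carry_out", "data": {"plan": [[0, 0, 0, -0.6, -0.2, 1.5, 1], [0, 0, 0, 0, 0, 2.5, 1], [0, 0, 0, 0, 0, 1.0, 1], [0, 0, 0, 0, 0, 0, 1], [0, 0, 0, 0, 0, 0, 1]]}}

```text
time: 8.3
position: [0.4598, -0.2294, 0.1013]
tcp_rot: [-3.14, -0.0, 1.092]
force: [-0.5, -0.5, 0.1]
opening: 0.996
```

```bash
python3 go.py .4603 -.229 .046 62.5;python3 - <<'E'
from h import *
save('side','s10.png',(280,200,480,380),4)
E
python3 go.py .4603 -.229 .046 62.5
```

```text
t 8.3 p [ 0.4598 -0.2294  0.1013] rpy [-179.92   -0.     62.59] F [-0.5 -0.5  0.1] op 0.996
turn [-0.001 -0.     0.002] shift now-axes cm [0.06 0.04 5.53] shift after-turn [0.06 0.03 5.53]
q7 [ 0.21  0.44  0.22  2.05 -0.15  0.67  1.63]
t 8.35 p [ 0.4602 -0.2298  0.102 ] rpy [ 1.7998e+02 -1.0000e-02  6.2570e+01] F [-0.2 -0.4 -0.2] op 0.999
turn [ 0.    -0.     0.001] shift now-axes cm [ 0.07 -0.03  5.6 ] shift after-turn [ 0.07 -0.03  5.6 ]
q7 [ 0.21  0.44  0.22  2.05 -0.15  0.67  1.63]
```

View pics/s10.png

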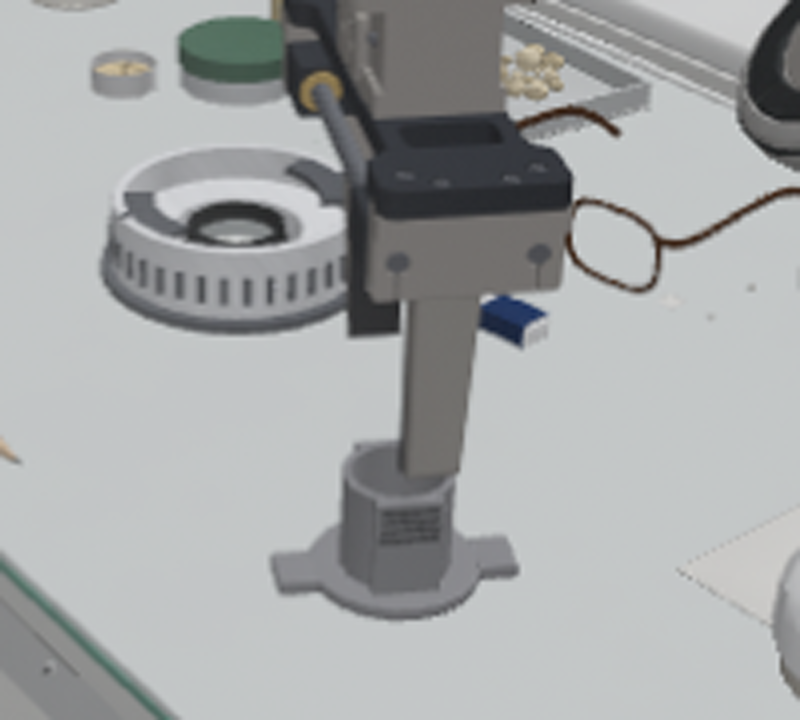

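Call:
{"op": "carry_out", "data": {"plan": [[0, 0, 0, 0.05, 0, 1.0, 1], [0, 0, 0, 0, 0, 2.0, 1], [0, 0, 0, 0, 0, 1.7, 1], [0, 0, 0, 0, 0, 0.8, 1], [0, 0, 0, 0, 0, 0, 1]]}}

```text
time: 8.77
position: [0.459, -0.2294, 0.0453]
tcp_rot: [-3.139, 0.0, 1.091]
force: [-0.6, 0.7, 0.5]
opening: 1.0
```

Call:
{"op": "carry_out", "data": {"plan": [[0, 0, 0, 0, 0, 0, 1], [0, 0, 0, 0, 0, 0, 0.5], [0, 0, 0, 0, 0, 0, 0], [0, 0, 0, 0, 0, 0, 0], [0, 0, 0, 0, 0, 0, 0]]}}

```text
time: 9.18
position: [0.4602, -0.23, 0.0472]
tcp_rot: [3.14, -0.0, 1.091]
force: [0.1, -0.2, 0.5]
opening: 0.733
```

Call:
{"op": "carry_out", "data": {"plan": [[0, 0, 0, 0, 0, 0, 0], [0, 0, 0, 0, 0, 0, 0], [0, 0, 0, 0, 0, 0, 0], [0, 0, 0, 0, 0, 0, 0]]}}

```text
time: 9.52
position: [0.4598, -0.23, 0.0467]
tcp_rot: [3.141, 0.0, 1.091]
force: [-0.6, -0.5, 0.9]
opening: 0.49
```

```bash
python3 go.py .4603 -.229 .046 62.5;python3 - <<'E'
from h import *
save('side','s11.png',(280,200,480,380),4)
E
python3 go.py .4603 -.229 .046 62.5
```

```text
t 9.52 p [ 0.4598 -0.23    0.0467] rpy [179.99   0.    62.5 ] F [-0.6 -0.5  0.9] op 0.49
turn [0. 0. 0.] shift now-axes cm [ 0.11 -0.    0.07] shift after-turn [ 0.11 -0.    0.07]
q7 [ 0.24  0.54  0.19  2.07 -0.19  0.55  1.66]
t 9.57 p [ 0.4598 -0.23    0.0467] rpy [179.99   0.    62.5 ] F [ 0.3 -0.3  1.8] op 0.487
turn [ 0.  0. -0.] shift now-axes cm [ 0.11 -0.    0.07] shift after-turn [ 0.11 -0.    0.07]
q7 [ 0.24  0.54  0.19  2.07 -0.19  0.55  1.66]
```

View pics/s11.png

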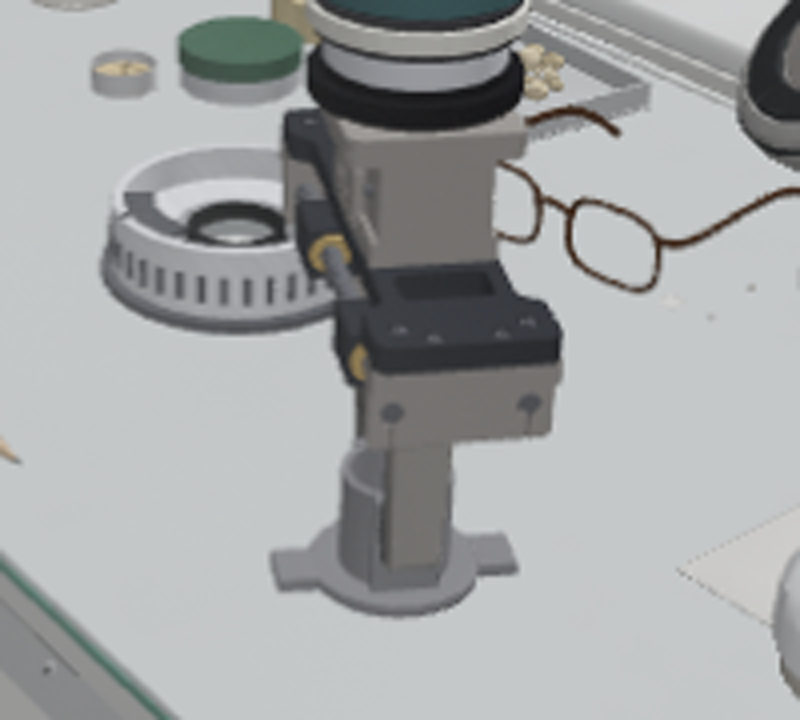

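Call:
{"op": "carry_out", "data": {"plan": [[0, 0, 0, 0, 0, -1.0, 0], [0, 0, 0, 0, 0, -2.5, 0], [0, 0, 0, 0, 0, -3.0, 0], [0, 0, 0, 0, 0, -2.5, 0], [0, 0, 0.06, 0, 0, -1.0, 0]]}}

```text
time: 9.98
position: [0.4612, -0.2306, 0.1504]
tcp_rot: [3.137, -0.001, 1.03]
force: [-0.1, -0.2, -0.4]
opening: 0.482
```

Call:
{"op": "carry_out", "data": {"plan": [[0, 0, 0.115, 0, 0, 0, 0], [0, 0, 0.115, 0, 0, 0, 0], [0, 0, 0.115, 0, 0, 0, 0], [0, 0, 0.115, 0, 0, 0, 0], [0, 0, 0.115, 0, 0, 0, 0]]}}

```text
time: 10.4
position: [0.4597, -0.2297, 0.1472]
tcp_rot: [-3.142, -0.0, 0.45]
force: [0.8, -0.4, -1.4]
opening: 0.489
```

Call:
{"op": "carry_out", "data": {"plan": [[0, 0, 0.115, 0, 0, 0, 0], [0, 0, 0.115, 0, 0, 0, 0], [0, 0, 0.115, 0, 0, 0, 0], [0, 0, 0.115, 0, 0, 0, 0], [0, 0, 0.115, 0, 0, 0, 0]]}}

```text
time: 10.82
position: [0.4597, -0.2296, 0.1471]
tcp_rot: [-3.141, -0.0, -0.125]
force: [0.2, -0.2, -1.3]
opening: 0.485
```

```bash
python3 go.py .5552 .007 .14 -11.7
```

```text
t 10.82 p [ 0.4597 -0.2296  0.1471] rpy [-1.7997e+02 -1.0000e-02 -7.1400e+00] F [ 0.2 -0.2 -1.3] op 0.485
turn [-0.001 -0.     0.08 ] shift now-axes cm [  6.53 -24.66   0.73] shift after-turn [  4.55 -25.11   0.71]
q7 [-0.03  0.39  0.53  2.04 -0.28  0.78  0.54]
```

Call:
{"op": "carry_out", "data": {"plan": [[0, 0, 0.08, 0, 0, 0, 0], [0, 0, 0, 0.4, -2.0, 0, 0], [0, 0, 0, 0.6, -3.5, 0, 0], [0, 0, 0, 0.65, -3.7, 0, 0], [0, 0, 0, 0.65, -3.7, 0, 0]]}}

```text
time: 11.23
position: [0.508, -0.1067, 0.1472]
tcp_rot: [-3.141, -0.0, -0.201]
force: [0.6, -0.6, -1.1]
opening: 0.485
```

Call:
{"op": "carry_out", "data": {"plan": [[0, 0, 0, 0.65, -3.7, 0, 0], [0, 0, 0, 0.65, -3.7, 0, 0], [0, 0, 0, 0.5, -2.8, 0, 0], [0, 0, 0, 0.25, -1.5, 0, 0], [0, 0, 0, 0, 0, 0, 0]]}}

```text
time: 11.65
position: [0.552, 0.0076, 0.1468]
tcp_rot: [-3.14, -0.0, -0.192]
force: [-0.1, -0.8, -0.0]
opening: 0.483
```

Call:
{"op": "carry_out", "data": {"plan": [[0, 0, 0, 0, 0, 0, 0], [0, 0, 0, 0, 0, 0, 0], [0, 0, 0, 0, 0, 0, 0]]}}

```text
time: 11.9
position: [0.5506, 0.0009, 0.1468]
tcp_rot: [3.141, 0.0, -0.202]
force: [0.5, -0.1, -0.7]
opening: 0.487
```

```bash
python3 go.py .5552 .007 .14 -11.7;python3 - <<'E'
from h import *
save('side','s12.png',(260,150,410,300),5)
save('top','t12.png',(280,170,400,290),5)
E
python3 go.py .5552 .007 .14 -11.7
```

```text
t 11.9 p [0.5506 0.0009 0.1468] rpy [179.98   0.   -11.56] F [ 0.5 -0.1 -0.7] op 0.487
turn [0.    0.    0.002] shift now-axes cm [ 0.33 -0.69  0.68] shift after-turn [ 0.33 -0.69  0.68]
q7 [-0.45  0.44  0.49  1.95 -0.28  0.81 -0.01]
t 12.0 p [0.5507 0.0012 0.1468] rpy [179.99  -0.   -11.55] F [-0.5 -0.1 -2.4] op 0.487
turn [ 0.    -0.     0.003] shift now-axes cm [ 0.32 -0.66  0.68] shift after-turn [ 0.32 -0.66  0.68]
q7 [-0.45  0.45  0.49  1.95 -0.28  0.81 -0.01]
```

View pics/s12.png

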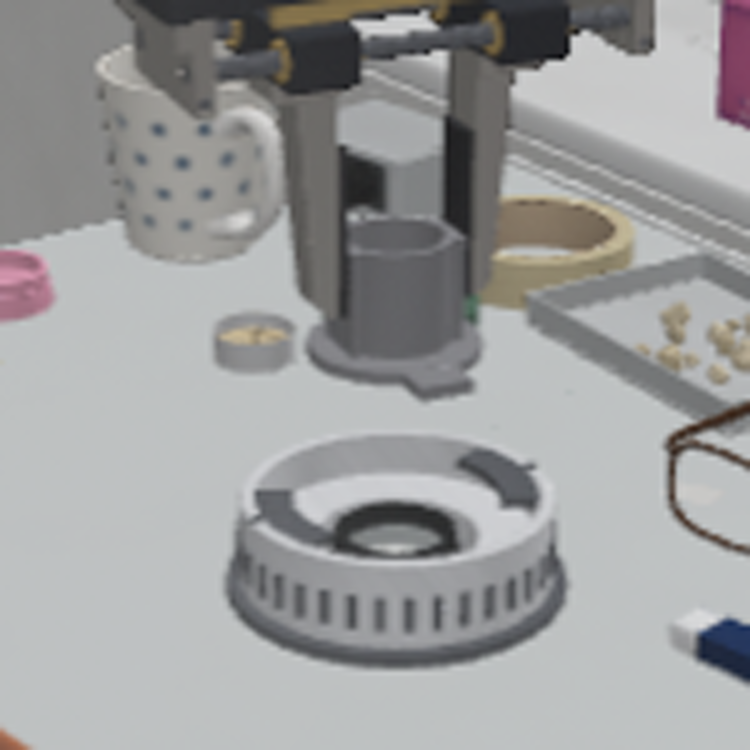

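View pics/t12.png

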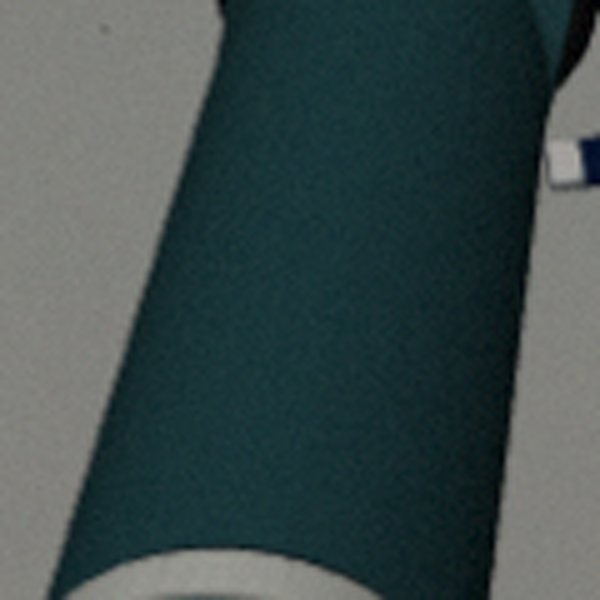

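Call:
{"op": "carry_out", "data": {"plan": [[0, 0, 0, 0.3, -0.65, 0, 0], [0, 0, 0, 0, 0, 1.5, 0], [0, 0, 0, 0, 0, 2.0, 0], [0, 0, 0, 0, 0, 1.0, 0], [0, 0, 0, 0, 0, 0, 0]]}}

```text
time: 12.42
position: [0.5538, 0.0084, 0.0995]
tcp_rot: [3.14, 0.004, -0.199]
force: [0.3, 0.5, 0.0]
opening: 0.487
```

Call:
{"op": "carry_out", "data": {"plan": [[0, 0, 0, 0, 0, 0, 0], [0, 0, 0, 0, 0, 0, 0]]}}

```text
time: 12.58
position: [0.5559, 0.0083, 0.1022]
tcp_rot: [-3.141, -0.001, -0.199]
force: [-0.2, 0.2, -1.2]
opening: 0.488
```

```bash
cat > ov.py <<'E'
from fit import *
import sys
def ov(f,hang=.0467):
    im=cams.get_image('side')[:,:,::-1];s=status.state();p=s['position']
    big=cv2.resize(im[150:300,260:410],None,fx=5,fy=5,interpolation=2)
    def draw(P,c):
        q=((proj('side',P)-[259.5,149.5])*5).astype(np.int32);cv2.polylines(big,[q],True,c,1)
    z=p[2]-hang
    draw(circ(.066,z)+[p[0],p[1],0],(0,255,0));draw(circ(.066,z+.006)+[p[0],p[1],0],(0,255,255))
    a=s['tcp_rot'][2]-np.pi/2;R=np.array([[np.cos(a),-np.sin(a)],[np.sin(a),np.cos(a)]])
    for sx in (1,-1):
        E=np.array([[sx*.033,-.011],[sx*.0465,-.011],[sx*.0465,.011],[sx*.033,.011]])@R.T+p[:2]
        draw(np.c_[E,E[:,0]*0+z+.006],(0,0,255))
    draw(circ(.12,.04)+[.5552,.007,0],(255,0,0))
    cv2.imwrite('pics/'+f,big)
ov(sys.argv[1])
E
python3 ov.py s13.png; python3 go.py .5552 .007 .0717 -11.7
```

```text
t 12.63 p [0.556  0.0084 0.1025] rpy [-1.7997e+02 -8.0000e-02 -1.1420e+01] F [-0.1 -0.4  0.1] op 0.486
turn [-0.    -0.001  0.005] shift now-axes cm [-0.06  0.15  3.08] shift after-turn [-0.05  0.15  3.08]
q7 [-0.43  0.52  0.45  1.96 -0.33  0.73  0.02]
```

View pics/s13.png

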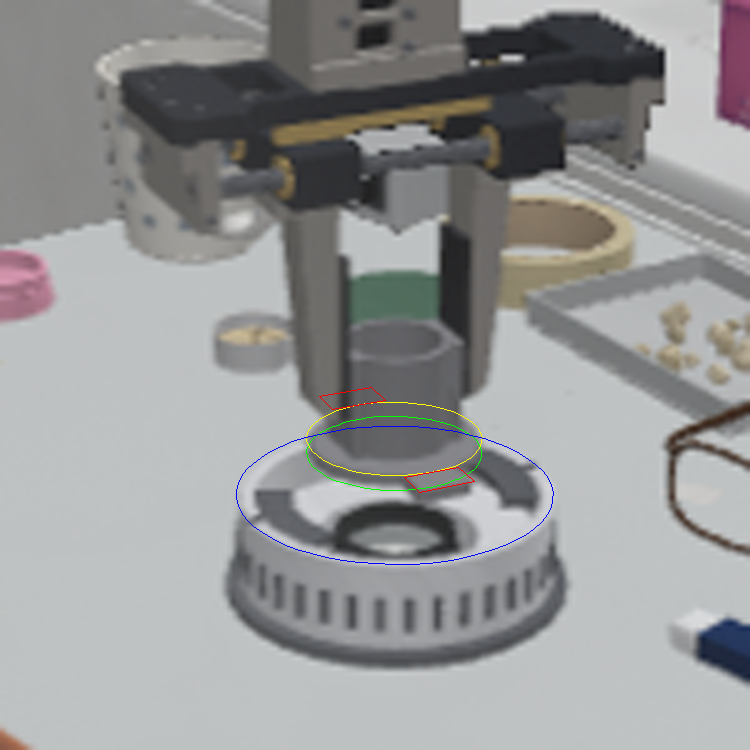

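The predicted disc and ear outlines fall on the real ones: near ear at (440,482), ring centred over the bore. I lower it into the gaps.

Call:
{"op": "carry_out", "data": {"plan": [[0, 0, 0, -0.05, 0.12, 0.5, 0], [0, 0, 0, 0, 0, 1.0, 0], [0, 0, 0, 0, 0, 0.6, 0], [0, 0, 0, 0, 0, 0, 0], [0, 0, 0, 0, 0, 0, 0]]}}

```text
time: 13.05
position: [0.5541, 0.0074, 0.0799]
tcp_rot: [3.141, 0.001, -0.199]
force: [-0.6, -0.7, -0.6]
opening: 0.484
```

```bash
python3 ov.py s14.png; python3 go.py .5552 .007 .0717 -11.7
```

```text
t 13.1 p [0.5545 0.0073 0.0803] rpy [ 1.7998e+02  3.0000e-02 -1.1410e+01] F [ 0.3 -0.2  0.2] op 0.488
turn [0.    0.    0.005] shift now-axes cm [0.08 0.01 0.86] shift after-turn [0.08 0.01 0.86]
q7 [-0.41  0.55  0.43  1.97 -0.35  0.69  0.04]
```

View pics/s14.png

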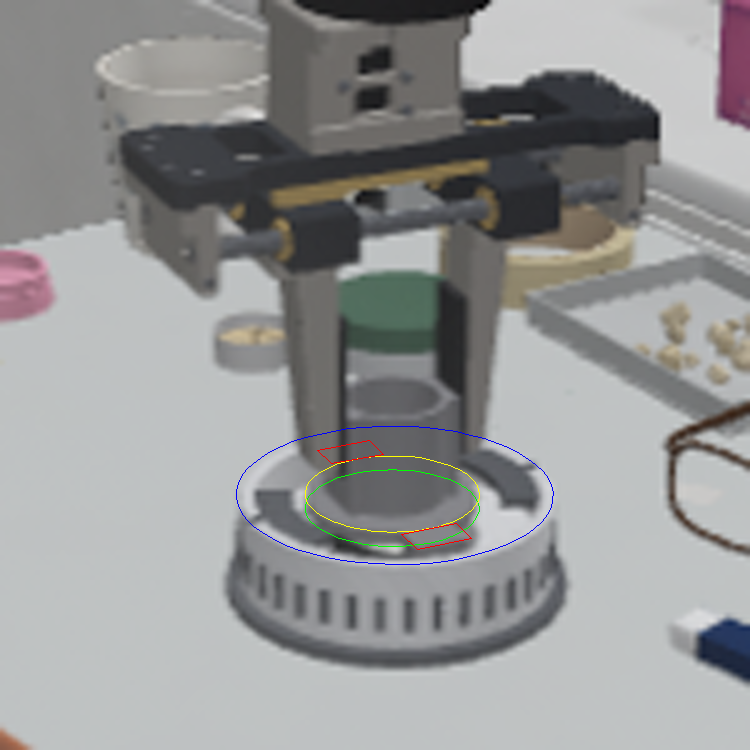

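Call:
{"op": "carry_out", "data": {"plan": [[0, 0, 0, 0.05, 0, 0.4, 0], [0, 0, 0, 0, 0, 0.3, 0], [0, 0, 0, 0, 0, 0, 0], [0, 0, 0, 0, 0, 0, 0]]}}

```text
time: 13.43
position: [0.5549, 0.0073, 0.0734]
tcp_rot: [3.141, 0.0, -0.199]
force: [0.4, 0.6, -1.6]
opening: 0.484
```

Call:
{"op": "carry_out", "data": {"plan": [[0, 0, 0, 0, 0, 0.15, 0], [0, 0, 0, 0, 0, 0, 0], [0, 0, 0, 0, 0, 0, 0]]}}

```text
time: 13.68
position: [0.555, 0.0073, 0.0721]
tcp_rot: [3.142, -0.0, -0.199]
force: [0.5, 0.3, -0.7]
opening: 0.49
```

Call:
{"op": "carry_out", "data": {"plan": [[0, 0, 0, 0, 0, 0.1, 0], [0, 0, 0, 0, 0, 0, 0], [0, 0, 0, 0, 0, 0, 0]]}}

```text
time: 13.93
position: [0.5551, 0.0073, 0.0711]
tcp_rot: [-3.142, -0.0, -0.199]
force: [-0.2, -0.3, -0.9]
opening: 0.489
```

```bash
python3 ov.py s15.png; python3 go.py .5552 .007 .0717 -11.7
```

```text
t 13.98 p [0.5551 0.0073 0.0711] rpy [-180.    -0.   -11.4] F [ 0.2  0.3 -1. ] op 0.487
turn [-0.    -0.     0.005] shift now-axes cm [ 0.02  0.03 -0.06] shift after-turn [ 0.02  0.03 -0.06]
q7 [-0.4   0.57  0.42  1.97 -0.36  0.67  0.05]
```

View pics/s15.png

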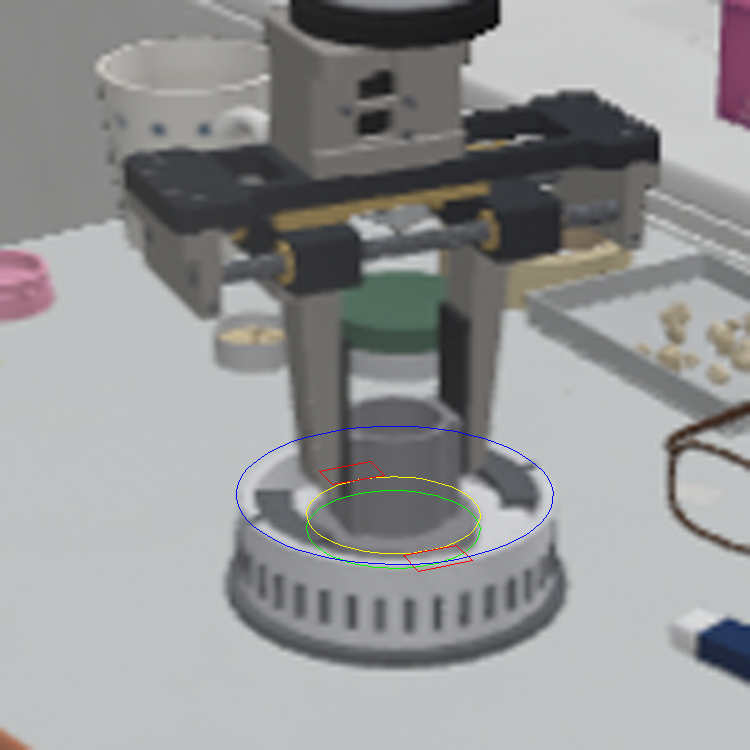

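Call:
{"op": "carry_out", "data": {"plan": [[0, 0, 0, 0, 0, 0.08, 0], [0, 0, 0, 0, 0, 0, 0], [0, 0, 0, 0, 0, 0, 0]]}}

```text
time: 14.23
position: [0.5552, 0.0073, 0.0706]
tcp_rot: [-3.141, -0.0, -0.199]
force: [-1.0, 1.1, 2.6]
opening: 0.485
```

Contact shows as about 3 N upward, so the ring is seated on the lens. I ease up slightly and turn.

Call:
{"op": "carry_out", "data": {"plan": [[0, 0, -0.05, 0, 0, -0.05, 0], [0, 0, -0.11, 0, 0, 0, 0], [0, 0, -0.11, 0, 0, 0, 0], [0, 0, -0.11, 0, 0, 0, 0], [0, 0, 0, 0, 0, 0, 0]]}}

```text
time: 14.65
position: [0.5551, 0.0072, 0.0707]
tcp_rot: [-3.141, -0.0, 0.183]
force: [0.1, -0.1, -0.8]
opening: 0.489
```

```bash
python3 ov.py s16.png; python3 go.py .5552 .007 .071 78.3
```

```text
t 14.7 p [0.555  0.0072 0.0707] rpy [-1.7998e+02 -1.0000e-02  1.0220e+01] F [ 0.4 -0.4 -0.8] op 0.485
turn [-0.    -0.    -1.188] shift now-axes cm [ 0.01  0.02 -0.03] shift after-turn [-0.01  0.02 -0.03]
q7 [-0.33  0.56  0.32  1.97 -0.28  0.66  0.35]
```

View pics/s16.png

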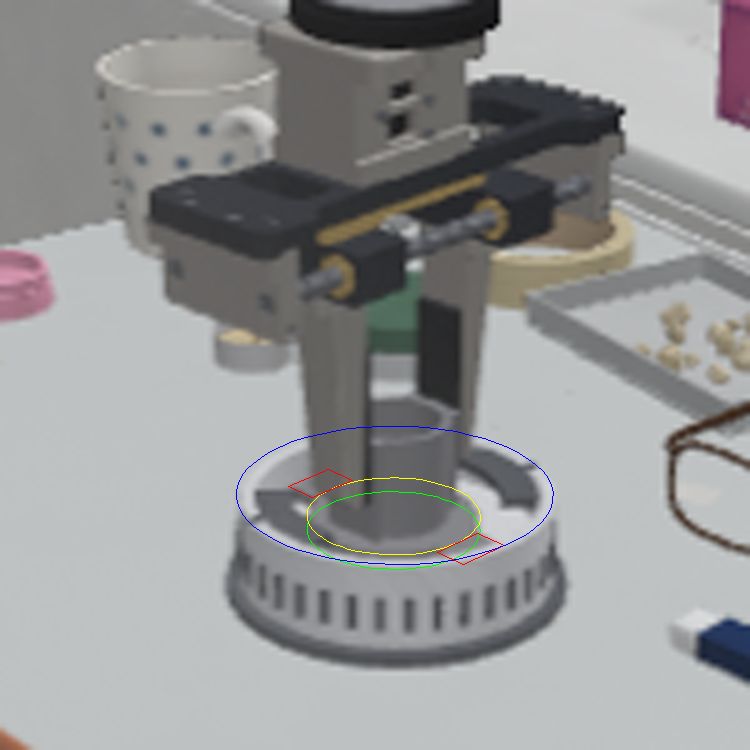

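Turning freely, with force near zero. I continue for the remaining 1.19 rad.

Call:
{"op": "carry_out", "data": {"plan": [[0, 0, -0.11, 0, 0, 0, 0], [0, 0, -0.11, 0, 0, 0, 0], [0, 0, -0.11, 0, 0, 0, 0], [0, 0, -0.11, 0, 0, 0, 0], [0, 0, 0, 0, 0, 0, 0]]}}

```text
time: 15.12
position: [0.555, 0.0072, 0.0707]
tcp_rot: [-3.141, -0.0, 0.62]
force: [-0.0, -0.0, -1.5]
opening: 0.488
```

Call:
{"op": "carry_out", "data": {"plan": [[0, 0, -0.11, 0, 0, 0, 0], [0, 0, -0.11, 0, 0, 0, 0], [0, 0, -0.11, 0, 0, 0, 0], [0, 0, -0.11, 0, 0, 0, 0], [0, 0, 0, 0, 0, 0, 0]]}}

```text
time: 15.53
position: [0.555, 0.0072, 0.0707]
tcp_rot: [-3.141, -0.0, 1.058]
force: [-0.0, -0.8, -1.1]
opening: 0.487
```

Call:
{"op": "carry_out", "data": {"plan": [[0, 0, -0.11, 0, 0, 0, 0], [0, 0, -0.11, 0, 0, 0, 0], [0, 0, -0.088, 0, 0, 0, 0], [0, 0, 0, 0, 0, 0, 0], [0, 0, 0, 0, 0, 0, 0]]}}

```text
time: 15.95
position: [0.555, 0.0072, 0.0707]
tcp_rot: [-3.141, -0.0, 1.362]
force: [-0.1, 0.6, -0.9]
opening: 0.484
```

```bash
python3 ov.py s17.png; python3 go.py .5552 .007 .071 78.3
```

```text
t 16.0 p [0.555  0.0072 0.0706] rpy [-179.99    0.     78.08] F [-0.2 -0.2 -0.8] op 0.484
turn [-0.     0.    -0.004] shift now-axes cm [-0.02  0.03 -0.04] shift after-turn [-0.02  0.03 -0.04]
q7 [-0.09  0.54  0.02  1.95 -0.02  0.65  1.3 ]
```

View pics/s17.png

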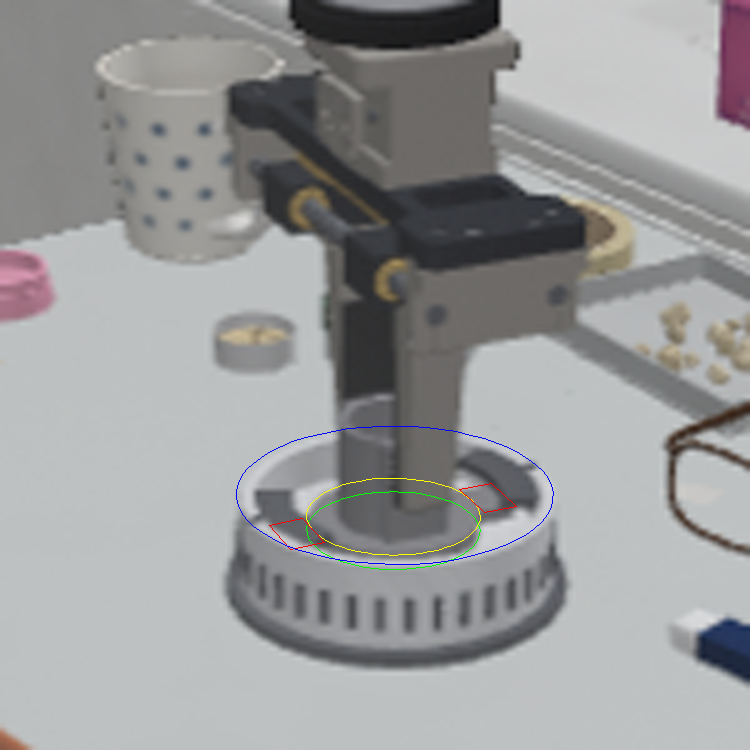

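Call:
{"op": "carry_out", "data": {"plan": [[0, 0, 0, 0, 0, 0, 0.7], [0, 0, 0, 0, 0, 0, 0.7], [0, 0, 0, 0, 0, 0, 0.7], [0, 0, 0, 0, 0, 0, 0.7], [0, 0, 0, 0, 0, -0.5, 0.7]]}}

```text
time: 16.42
position: [0.5544, 0.0073, 0.0752]
tcp_rot: [-3.14, 0.0, 1.368]
force: [-0.7, -0.9, -0.6]
opening: 0.699
```

Call:
{"op": "carry_out", "data": {"plan": [[0, 0, 0, 0, 0, -1.5, 0.7], [0, 0, 0, 0, 0, -3.0, 0.7], [0, 0, 0, 0, 0, -3.5, 0.7], [0, 0, 0, 3.0, 0, -2.0, 0.8], [0, 0, 0, 4.0, 0, 0, 0.8]]}}

```text
time: 16.83
position: [0.5723, 0.0727, 0.1815]
tcp_rot: [3.133, -0.001, 1.361]
force: [0.9, 0.6, -1.0]
opening: 0.796
```

Call:
{"op": "carry_out", "data": {"plan": [[0, 0, 0, 4.0, 0, 0, 0.8], [0, 0, 0, 4.0, 0, 0, 0.8], [0, 0, 0, 4.0, 0, 0, 0.8], [0, 0, 0, 3.0, 0, 0, 0.8], [0, 0, 0, 0, 0, 0, 0.8]]}}

```text
time: 17.25
position: [0.5984, 0.2318, 0.1762]
tcp_rot: [-3.141, -0.005, 1.378]
force: [-0.8, 0.9, -0.2]
opening: 0.8
```

```bash
python3 - <<'E'
from h import *
save('side','s18.png',(290,190,390,290),6);save('top','t18.png',(300,180,390,270),6.6);s=status.state();print(s['time'],s['force'])
E
```

```text
17.35 [-0.00269837 -0.70197837 -0.52017353]
```

View pics/s18.png

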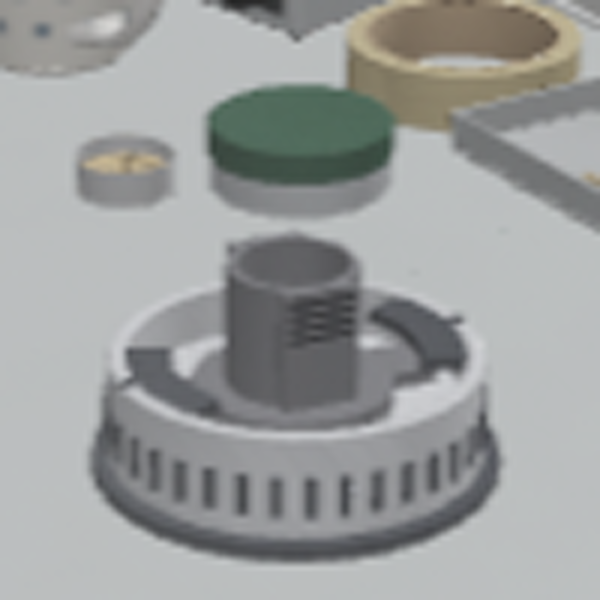

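View pics/t18.png

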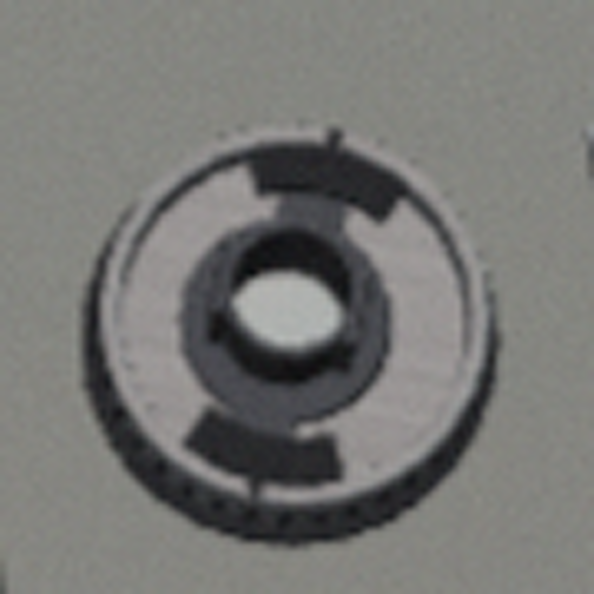

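Both ears go under the claws. In the top crop the claw's middle is at about 13° and the ear's middle at about 13°, measured about the disc centre. The ring lies level, and the gripper is clear at y=0.23. I hand in the job.

```bash
python3 -c "
from h import *
s=status.state();print(s['time'],s['position'],s['qvel'].round(3));print(r.job_done())"
```

```text
17.35 [0.59872639 0.22419701 0.17570433] [ 0.041 -0.014  0.037  0.027  0.007 -0.001  0.005]
the job is handed in; nothing more can be done
None
```

The black-rimmed lens is in the barrel's bore, and the retaining ring sits over it with both ears under the claws. I handed the job in at 17.35 s of the 58 s allowed.

**What I did**
- **Lens:** I gripped it near the top of its rim and released it about 9 mm above the bore floor. The pictures after that showed it flat and centred in the bore.
- **Ring:** I gripped it by its flats and lowered it with its ears in the gaps. It met the lens at about 3 N. I eased up 0.5 mm, turned it a quarter turn, let go and moved the gripper clear.

**Last checks**
- **Ear position:** in the final top and side pictures the ring is level and both ears are under the claws. In the top picture I measured the claw's and the ear's middle at one end only, and both came out at about 13°.
- **Tool angle:** the tool's yaw implies the ring is at -11.9°. The barrel's angle read between -11.2° and -13.2° depending on the method, so the ears are centred to about 1°.
- **Sideways offset:** the ring may sit about 1 mm off the barrel's axis, which is within its play.
- **Forces:** the forces reported at the end of each move never went above about 3 N.

No check failed.

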